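# Build the sample sieve tower

## Robot

A 7-joint arm with a two-finger parallel gripper is mounted at the origin on the work surface. World frame = base frame: x ahead of the robot, y to its left, z up, the work surface at z = 0. Lengths are in mm, angles in rad, forces in N, time in s.
With the tool pointing down it reaches from about 425 to 950 mm from the base axis. Payload 16.7 kg.
Tool frame: the origin (TCP) lies at the very end of the fingers, on their centre line; the grasp point (between the pads) lies 19 mm behind it; z points along the fingers, y is the line along which they close (so a half turn about z gives the same grasp; the last joint's range is limited). The gripper opens to 94 mm and grips with 3 to 60 N. Pads are 16 mm wide; open, the fingers measure 119 mm over their backs; the gripper's body (75 mm by 177 mm) begins 78 mm behind the grasp point.
Start: joints at [1.111, 0.426, 0.074, 1.606, -0.034, 1.111, -0.067], TCP at [206.398, -642.63, 182.267] pointing down, gripper open.
Joint ranges: [-2.85, 2.85], [-0.5, 2.14], [-1.23, 1.37], [0.21, 2.46], [-1.02, 4.16], [0.16, 2.05], [-2.73, 2.73]. Speed limits (rad/s): [1.89, 1.89, 2.39, 2.39, 3.01, 3.01, 3.01].

## Interface

Orientations are given as a unit quaternion [x, y, z, w].
In Python, from plant import bot, grab_frame, order, models gives the robot as it stands. The module is installed in compiled form; this text tells all that it offers.
- The arm moves only by the tool send_rows, never from a script. Its argument "rows" is a list of rows, each a list of 5 numbers: the shift along the tool's x, y, z in m, then the turn about the tool's z in rad, then the finger opening in m, from 0 to 0.094. In form: [[x, y, z, roll, fingers], ...]. A call has 1 to 8 rows; each row shifts and turns the commanded pose from where the row before left it, along the tool's axes as they then stand; what a row does not reach is not made up. A row lasts 1/12 s, in which the tool goes at most 41.7 mm and 7.16 degrees, less where a joint would pass 70% of its speed; a pose out of reach is approached as far as the arm can. A call is refused whole if a number of a shift passes 0.0417 or a number of a turn 0.125, either way. A call with a gripper value outside its range is refused whole. The fingers move at their own pace and stop on an object; "force" is the grip in N (left out, the last holds). Time passes only in rows, so rows that do not move let the fingers close. It gives the time, the measured TCP pose, the force, the opening and the grip force at its end, in the units of the state.
- bot.observe(): the state, without advancing time (a new reading comes with each control period).
- grab_frame(name): name is "scene" or "top" or "wrist"; returns a dict with "pixels" (420x560x3 uint8, blue, green, red), "fx", "fy", "cx", "cy" (pixels), "cam_to_world" (4x4, takes a point from camera to world coordinates). Camera axes: x right, y down, z forward; pixel columns grow to the right and rows downward; lengths in mm; the calibration is good to about 2 mm. A picture is of the moment at which its call begins. There is no depth.
- order.hand_in(): hands the job in; it is judged then, once.
Trained networks look in the newest picture that a camera, given by its name, has taken for a name from the list of things; names that differ only in an ending like _2 or _b are one class to them, and where a whole thing is asked for, a point or a joint stands for the part that bears it (a point fixed in the world has none). Each returns a list of dicts, best first, with "conf" (0 to 1); they miss things now and then, are a little off and sometimes report something else, mostly with a low value. They report only what shows in the picture. A call takes as long as a camera call. They do not tell look-alikes from the thing itself.
- models.find_in(camera, target): "point" ([x, y, z] in mm, in the coordinates of the camera as it stood for that picture, good to about 4 mm: the middle of the surface that is visible of it).
- models.landmark_of(camera, target): "point" ([x, y, z] in mm, in the coordinates of the camera as it stood for that picture, good to about 4 mm: a listed point, or the origin of a listed thing).
The state is a dict: "t": time; "qpos": joint angles; "dq": joint speeds; "joint_efforts": joint torques, N m; "tool_pos": TCP position; "tool_rot": TCP orientation; "wrist_force": force on the tool from outside, world axes, zero at the start; "torque": the same for the moment, N m; "grip_width": finger opening in mm; "finger_force": force on a finger pad.
Only numpy, scipy, OpenCV 4.12 (cv2) and the standard library are available. Lean on these libraries where they do the work, as an engineer would, in place of code of your own. Each camera call takes 0.05 s, during which the arm holds its last target. There are 200 camera calls.

## Task

Build up the sieve tower on the grey receiving pot: seat the widest sieve in the pot, the middle one in the widest, the narrowest in the middle one, and last put the knobbed cover on the narrowest, in that order, each one fully down and level and let go before the next is added. Leave the bottle, the blue slide box and the yellow tray where they stand.

Things in the scene. Friction and masses are not known exactly. Their poses are not given: they have to be found in the camera images.
- pot: grey round receiving pot fixed to the bench, 82 mm diameter (84 at the foot), 40 mm tall, 5 mm wall (mouth 72 mm); inner floor 10 mm below the rim, so the wide sieve's underside seats 30 mm above this origin. A steel spout 12 mm thick, 14 mm up, reaches 57 mm from the axis along its own -x. Origin: centre of the underside, z up.
- sieve_wide: widest of three round steel sieves, upright: outside diameter 68 mm, 42 mm tall, 3 mm wall (mouth 62 mm), fine mesh 10 mm below the rim; the lowest 5 mm taper to 60 mm as a lead-in. Origin: centre of the underside, z up. Seated, its lowest 10 mm are inside the part below, the rest stands free to grip; the middle sieve's underside seats 32 mm above this origin. Loose, 65 to 205 g.
- sieve_middle: middle of three round steel sieves, upright: outside diameter 58 mm, 42 mm tall, 3 mm wall (mouth 52 mm), medium mesh 10 mm below the rim; the lowest 5 mm taper to 50 mm as a lead-in. Origin: centre of the underside, z up. Seated, its lowest 10 mm are inside the part below, the rest stands free to grip; the narrow sieve's underside seats 32 mm above this origin. Loose, 65 to 205 g.
- sieve_narrow: narrowest of three round steel sieves, upright: outside diameter 48 mm, 42 mm tall, 3 mm wall (mouth 42 mm), coarse mesh 10 mm below the rim; the lowest 5 mm taper to 40 mm as a lead-in. Origin: centre of the underside, z up. Seated, its lowest 10 mm are inside the part below, the rest stands free to grip; the cover's underside seats 34 mm above this origin. Loose, 65 to 205 g.
- cover: steel cover standing upright on its plug: plug 38 mm diameter, 8 mm deep, bevelled to 30 mm at the foot; above it a flange 48 mm across, 4 mm thick, that rests on the narrow sieve's rim; on top a round black knob, 20 mm diameter, from 12 to 40 mm above the underside. Origin: centre of the plug's underside, z up. Loose, 60 to 110 g.
- bottle: bystander: amber reagent bottle, 60 mm diameter, 130 mm tall, white cap, loose; origin: centre of the underside.
- slide_box: bystander: closed blue box, 60 x 90 x 33 mm (x, y, z), loose; origin: centre of the underside.
- tip_tray: bystander: open yellow tray, 90 x 120 x 35 mm (x, y, z), loose; origin: centre of the underside.
Not all that is in view belongs to the job. What is shaped like the pot but green is not meant.

How it is judged:
By the outcome, as a careful person would: the job done as asked, in the order asked, and still so for the second after the job is handed in, with the robot touching nothing.
It also fails if it takes over 134 s, if anything falls off the work surface, if the arm or the gripper's body presses on something with over 40 N, if the wrist force passes 120 N, or if a joint passes its speed limit or range.

## Working session

There is one attempt and no reset: what is moved stays moved. The work goes in short steps, Python scripts to look and compute and a tool call to move; the robot and the scene stay as the last step left them, time stands still between calls to the robot, and variables do not carry over. Pictures are saved under pics/ and viewed, at most 14 in all, crops included, and the job is handed in when it is done.

Besides the shell and the picture viewer there is one more tool, called after "Request:" by a JSON object that holds its "op" and its "data", one argument or row to a line. send_rows: Moves the arm, as the interface text tells. Its arguments: {"type":"object","properties":{"rows":{"type":"array","items":{"type":"array","items":{"type":"number"}}},"force":{"type":"number"}},"required":["rows"]}

```bash
mkdir -p pics; cat > h.py <<'E'
import numpy as np, cv2
from plant import bot, grab_frame, order, models
def w(f,p):
    return (f["cam_to_world"]@np.r_[p,1])[:3]
def px(f,P):
    q=np.linalg.inv(f["cam_to_world"])@np.r_[P,1]; return np.array([f["fx"]*q[0]/q[2]+f["cx"],f["fy"]*q[1]/q[2]+f["cy"]])
def ray(f,u,v,z):
    T=f["cam_to_world"]; d=T[:3,:3]@np.array([(u-f["cx"])/f["fx"],(v-f["cy"])/f["fy"],1]); o=T[:3,3]; return o+d*(z-o[2])/d[2]
N=["pot","sieve_wide","sieve_middle","sieve_narrow","cover","bottle","slide_box","tip_tray"]
E
python3 - <<'E'
from h import *
for c in ["top","scene"]:
    f=grab_frame(c); cv2.imwrite(f"pics/{c}0.png",f["pixels"])
    print(c,f["fx"],f["cam_to_world"].round(2).tolist())
    for n in N:
        for d in models.landmark_of(c,n)[:3]:
            P=w(f,d["point"]); print(n,round(d["conf"],2),P.round(0),px(f,P).round(0))
s=bot.observe(); print(s["t"],s["tool_pos"],s["tool_rot"],s["grip_width"])
E
```

```text
top 538.5944335245778 [[-0.02, -0.99, 0.13, 365.16], [-1.0, 0.02, -0.02, 24.26], [0.02, -0.13, -0.99, 1266.01], [0.0, 0.0, 0.0, 1.0]]
pot 0.97 [ 739. -196.    3.] [351. 118.]
pot 0.81 [403.  61.  -2.] [247. 260.]
pot 0.71 [640.  54.   6.] [248. 160.]
sieve_wide 0.85 [ 597. -188.    2.] [350. 176.]
sieve_middle 0.92 [ 412. -316.    1.] [408. 252.]
sieve_narrow 0.82 [480. 168.  -2.] [201. 228.]
cover 0.64 [481. -42.  -3.] [290. 226.]
bottle 0.87 [659. 317.   1.] [138. 154.]
bottle 0.31 [ 410. -318.   -1.] [408. 253.]
slide_box 0.77 [778. -49.  -2.] [290. 104.]
tip_tray 0.69 [303. 388.   4.] [105. 307.]
scene 518.4671774631202 [[0.08, 0.59, -0.8, 1551.12], [1.0, -0.03, 0.07, -79.19], [0.01, -0.8, -0.59, 801.68], [0.0, 0.0, 0.0, 1.0]]
pot 0.9 [ 742. -196.    4.] [186. 293.]
pot 0.75 [638.  52.  -0.] [296. 258.]
pot 0.59 [401.  58.  -1.] [288. 201.]
sieve_middle 0.96 [ 409. -316.   -1.] [148. 207.]
sieve_narrow 0.6 [477. 173.   2.] [335. 215.]
cover 0.53 [481. -44.  -2.] [252. 220.]
bottle 0.56 [656. 315.   1.] [407. 258.]
slide_box 0.97 [782. -47.  -4.] [257. 306.]
tip_tray 0.59 [299. 384.  -2.] [396. 178.]
0.9 [ 206.39868641 -642.61326489  182.25196002] [ 9.87953626e-01  1.54750219e-01  8.58978360e-06 -4.90214443e-05] 93.92592071919827
```

View pics/top0.png

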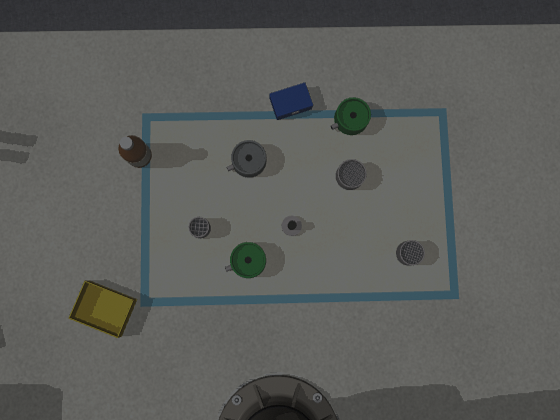

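View pics/scene0.png

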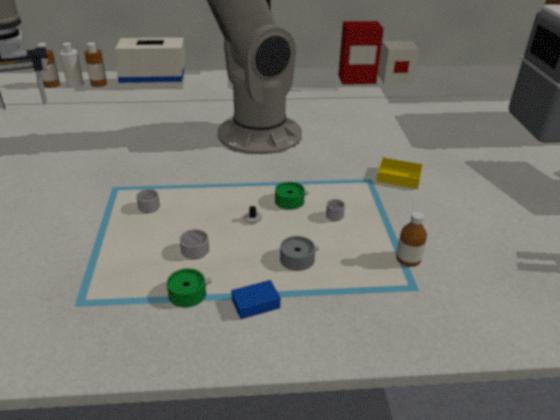

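Three pot-shaped things, in the top picture: (249,158) grey, (352,116) green and (248,260) green. The grey one fits the description. I'll check it in one crop.

```bash
python3 - <<'E'
import cv2,numpy as np
a=cv2.imread("pics/top0.png")
c=[cv2.resize(a[v-30:v+30,u-30:u+30],(260,260),interpolation=cv2.INTER_CUBIC) for u,v in [(249,158),(352,116),(248,260)]]
d=[cv2.resize(a[v-30:v+30,u-30:u+30],(260,260),interpolation=cv2.INTER_CUBIC) for u,v in [(350,176),(410,252),(200,228)]]
cv2.imwrite("pics/crop1.png",np.vstack([np.hstack(c),np.hstack(d)]))
E
```

```text
(no output)
```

View pics/crop1.png

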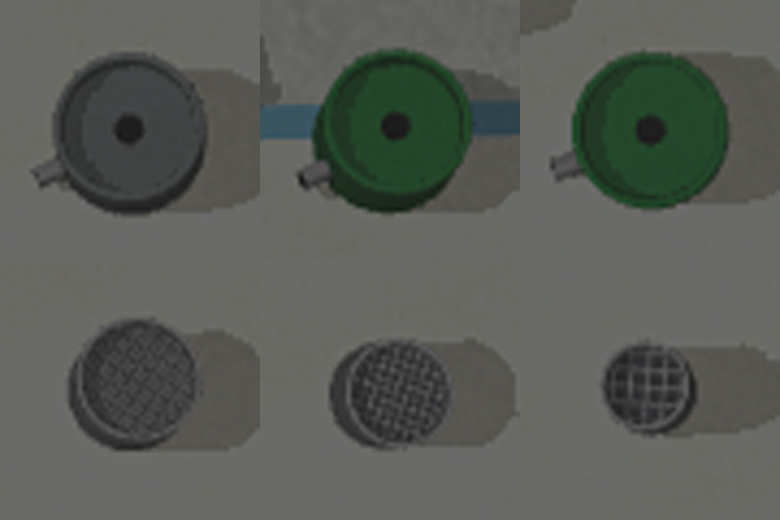

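Request:
{"op": "send_rows", "data": {
  "rows": [
    [0, 0, 0, 0.104, 0.094],
    [0, 0, 0, 0.104, 0.094],
    [0, 0, 0, 0.104, 0.094],
    [0.024, -0.028, 0, 0, 0.094],
    [0.024, -0.028, 0, 0, 0.094],
    [0.024, -0.028, 0, 0, 0.094],
    [0.024, -0.028, 0, 0, 0.094],
    [0.024, -0.028, 0, 0, 0.094]
  ]
}}

```text
t: 1.57
tool_pos: [327.5, -501.4, 182.4]
tool_rot: [1.0, -0.001, 0.0, 0.0]
wrist_force: [1.5, -0.6, 0.4]
grip_width: 94.1
finger_force: 0.0
```

Request:
{"op": "send_rows", "data": {
  "rows": [
    [0.024, -0.028, 0, 0, 0.094],
    [0.024, -0.028, 0, 0, 0.094],
    [0.024, -0.028, 0, 0, 0.094],
    [0.024, -0.028, 0, 0, 0.094],
    [0.024, -0.028, 0, 0, 0.094],
    [0.024, -0.028, 0, 0, 0.094],
    [0.024, -0.028, 0, 0, 0.094],
    [0.024, -0.028, 0, 0, 0.094]
  ]
}}

```text
t: 2.23
tool_pos: [519.8, -277.5, 182.6]
tool_rot: [1.0, -0.001, 0.0, 0.0]
wrist_force: [0.3, -1.1, 0.2]
grip_width: 93.8
finger_force: 0.0
```

The crop shows that the left item (249,158) is the grey pot; the other two are green. In the lower row the meshes go fine, medium, coarse: wide, middle, narrow.

```bash
python3 - <<'E'
from h import *
f=grab_frame("wrist"); cv2.imwrite("pics/w1.png",f["pixels"]); print(f["fx"],f["cam_to_world"].round(3).tolist())
for n in ["sieve_wide"]:
    for d in models.landmark_of("wrist",n)[:3]:
        P=w(f,d["point"]); print(n,round(d["conf"],2),P.round(0),px(f,P).round(0))
E
```

```text
295.51749022775823 [[-0.001, -0.971, -0.241, 589.752], [-1.0, 0.001, -0.001, -277.098], [0.001, 0.241, -0.971, 383.512], [0.0, 0.0, 0.0, 1.0]]
sieve_wide 0.63 [ 596. -182.    1.] [202. 130.]
sieve_wide 0.38 [ 412. -316.    0.] [306. 265.]
```

View pics/w1.png

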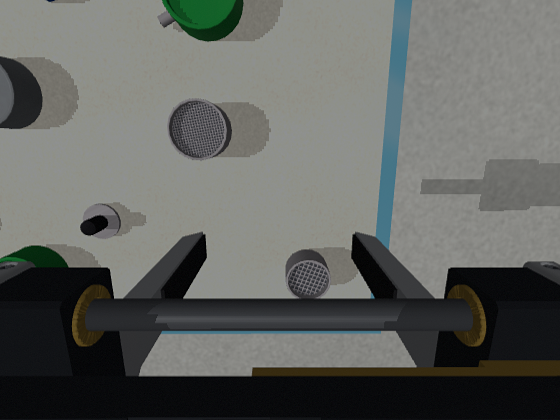

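The wrist picture shows the wide sieve at about (199,129), the middle one at (307,275) and the cover at (100,222). I'll fit rim circles for precision.

```bash
cat >> h.py <<'E'
from scipy.optimize import minimize
from scipy.ndimage import map_coordinates, gaussian_filter
def fit(f,x,y,circ,R=9):
    """circ: list of (z,r) circles; finds xy that maximises radial image contrast"""
    g=gaussian_filter(cv2.cvtColor(f["pixels"],cv2.COLOR_BGR2GRAY).astype(float),0.7)
    t=np.linspace(0,2*np.pi,120,endpoint=False); T=np.linalg.inv(f["cam_to_world"])
    def samp(x,y,z,r):
        P=np.stack([x+r*np.cos(t),y+r*np.sin(t),0*t+z,0*t+1]); q=T@P
        return map_coordinates(g,[f["fy"]*q[1]/q[2]+f["cy"],f["fx"]*q[0]/q[2]+f["cx"]],order=1,mode="nearest")
    def c(p): return -sum(np.minimum(abs(samp(*p,z,r+1.)-samp(*p,z,r-1.)),25).mean() for z,r in circ)
    G=[(c((x+a,y+b)),x+a,y+b) for a in np.arange(-R,R+.1,1) for b in np.arange(-R,R+.1,1)]
    b=min(G); o=minimize(c,b[1:],method="Nelder-Mead",options=dict(initial_simplex=[b[1:],(b[1]+1,b[2]),(b[1],b[2]+1)]))
    return o.x, -o.fun, -np.median([k[0] for k in G])
E
python3 - <<'E'
from h import *
F={c:grab_frame(c) for c in ["top","scene","wrist"]}
for n,x,y,ci in [("wide",597,-187,[(42,34),(42,31)]),("pot",639,53,[(40,41),(40,36)]),("mid",411,-316,[(42,29),(42,26)]),("nar",479,170,[(42,24),(42,21)]),("cover",481,-43,[(40,10),(12,24)])]:
    for c in F:
        if c=="wrist" and n in("pot","nar"): continue
        p,s,m=fit(F[c],x,y,ci); print(n,c,p.round(1),round(s,1),round(m,1))
E
```

```text
wide top [ 589.7 -178.7] 19.4 9.7
wide scene [ 600.  -185.3] 18.4 10.4
wide wrist [ 594.6 -189.2] 41.6 18.3
pot top [634.4  53. ] 19.0 12.5
pot scene [642.4  53.2] 19.6 12.9
mid top [ 410.7 -314.9] 19.4 10.2
mid scene [ 417.3 -313.9] 14.4 8.5
mid wrist [ 409.6 -314.6] 37.6 19.6
nar top [477.8 167.3] 24.4 12.9
nar scene [484.1 168.8] 18.5 11.1
cover top [479.2 -43.1] 26.1 6.7
cover scene [488.3 -43.7] 26.6 11.7
cover wrist [480.1 -46.2] 36.6 10.8
```

Request:
{"op": "send_rows", "data": {
  "rows": [
    [0.025, -0.0293, 0, 0, 0.094],
    [0.025, -0.0293, 0, 0, 0.094],
    [0.025, -0.0293, 0, 0, 0.094],
    [0, 0, 0.04, 0, 0.094],
    [0, 0, 0.04, 0, 0.094],
    [0, 0, 0.04, 0, 0.094],
    [0, 0, 0.04, 0, 0.094],
    [0, 0, 0.006, 0, 0.094]
  ],
  "force": 8
}}

```text
t: 3.15
tool_pos: [589.3, -191.9, 10.3]
tool_rot: [1.0, -0.002, -0.004, -0.001]
wrist_force: [-1.4, 0.4, 0.1]
grip_width: 93.6
finger_force: 0.0
```

Request:
{"op": "send_rows", "data": {
  "rows": [
    [0, 0, 0, 0, 0.06],
    [0, 0, 0, 0, 0.06],
    [0, 0, 0, 0, 0.06],
    [0, 0, 0, 0, 0.06]
  ]
}}

```text
t: 3.48
tool_pos: [595.5, -191.7, 18.9]
tool_rot: [1.0, -0.001, 0.002, 0.0]
wrist_force: [-0.1, 2.1, 0.4]
grip_width: 70.6
finger_force: 0.6
```

Request:
{"op": "send_rows", "data": {
  "rows": [
    [0, 0, 0, 0, 0.06],
    [0, 0, 0, 0, 0.06],
    [0, 0, 0, 0, 0.06],
    [0, 0, 0, 0, 0.094],
    [0, 0, 0, 0, 0.094],
    [0, 0, 0, 0, 0.094]
  ]
}}

```text
t: 3.98
tool_pos: [594.7, -191.4, 17.5]
tool_rot: [1.0, -0.001, 0.001, 0.0]
wrist_force: [-0.6, -0.6, 0.2]
grip_width: 81.9
finger_force: 0.0
```

```bash
python3 - <<'E'
from h import *
s=bot.observe(); print(s["t"],np.round(s["qpos"],2),s["tool_pos"],s["grip_width"])
f=grab_frame("wrist"); cv2.imwrite("pics/w2.png",f["pixels"])
print(fit(f,595.5,-191.7,[(42,34),(42,31)],6))
E
```

```text
3.9833 [ 0.29  0.53 -0.11  1.84  0.08  0.77 -1.43] [ 594.658293   -191.42874927   17.54215121] 81.87739234689032
(array([ 595.29563661, -192.59550178]), np.float64(47.477784869268234), np.float64(28.071916451783895))
```

View pics/w2.png

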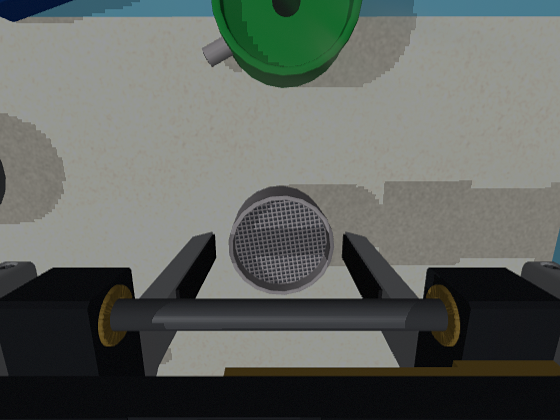

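The picture shows the sieve centred between the fingers at (281,243). The fit puts it within about 1 mm of the TCP, so I'm gripping it and carrying it to a viewpoint short of the pot.

Request:
{"op": "send_rows", "data": {
  "rows": [
    [0, 0, 0, 0, 0.06],
    [0, 0, 0, 0, 0.06],
    [0, 0, 0, 0, 0.06],
    [0, 0, 0, 0, 0.06],
    [0, 0, 0, 0, 0.06],
    [0, 0, 0, 0, 0.06]
  ],
  "force": 25
}}

```text
t: 4.53
tool_pos: [593.9, -191.3, 16.3]
tool_rot: [1.0, -0.001, -0.0, -0.0]
wrist_force: [-0.2, -0.3, -0.1]
grip_width: 66.3
finger_force: 25.0
```

Request:
{"op": "send_rows", "data": {
  "rows": [
    [0, 0, -0.01, 0, 0.06],
    [0, 0, -0.025, 0, 0.06],
    [0, 0, -0.03, 0, 0.06],
    [0, 0, -0.025, 0, 0.06],
    [0, -0.015, -0.005, 0, 0.06],
    [-0.005, -0.025, 0, 0, 0.06],
    [-0.01, -0.035, 0, 0, 0.06],
    [-0.01, -0.035, 0, 0, 0.06]
  ]
}}

```text
t: 5.2
tool_pos: [568.4, -80.0, 111.4]
tool_rot: [1.0, -0.001, 0.0, -0.0]
wrist_force: [1.3, 1.1, -1.7]
grip_width: 66.5
finger_force: 25.0
```

Request:
{"op": "send_rows", "data": {
  "rows": [
    [-0.01, -0.035, 0, 0, 0.06],
    [-0.01, -0.035, 0, 0, 0.06],
    [0, -0.03, 0, 0, 0.06],
    [0, -0.02, 0, 0, 0.06],
    [0, -0.01, 0, 0, 0.06],
    [0, -0.004, 0, 0, 0.06],
    [0, 0, 0, 0, 0.06]
  ]
}}

```text
t: 5.78
tool_pos: [549.2, 53.1, 111.3]
tool_rot: [1.0, -0.0, -0.0, 0.0]
wrist_force: [-0.9, -0.6, -2.0]
grip_width: 66.3
finger_force: 25.0
```

```bash
python3 - <<'E'
from h import *
s=bot.observe(); print(s["t"],np.round(s["qpos"],2),s["tool_pos"],s["tool_rot"],s["grip_width"],s["wrist_force"])
f=grab_frame("wrist"); cv2.imwrite("pics/w3.png",f["pixels"])
for d in models.landmark_of("wrist","pot")[:2]:
    P=w(f,d["point"]); print(round(d["conf"],2),P.round(1))
print(fit(f,639,53,[(40,41),(40,36)],8))
tp=s["tool_pos"]; z=tp[2]-17.5+42
print(fit(f,tp[0],tp[1],[(z,34),(z,31)],5))
E
```

```text
5.7833 [-0.04  0.31 -0.21  1.94  0.08  0.89 -1.86] [549.15273744  53.13761464 111.2558261 ] [ 9.99999968e-01 -2.24850469e-04 -1.10193661e-04  2.38484308e-05] 66.27490106760112 [-0.91912353 -0.63975262 -1.97617127]
0.81 [ 4.052e+02  6.340e+01 -2.000e-01]
0.73 [ 7.363e+02 -1.927e+02 -5.000e-01]
(array([638.30406915,  53.96096137]), np.float64(48.692262799557426), np.float64(20.408718652414976))
(array([550.88070445,  53.47687042]), np.float64(46.91803440046382), np.float64(30.411256527121264))
```

View pics/w3.png

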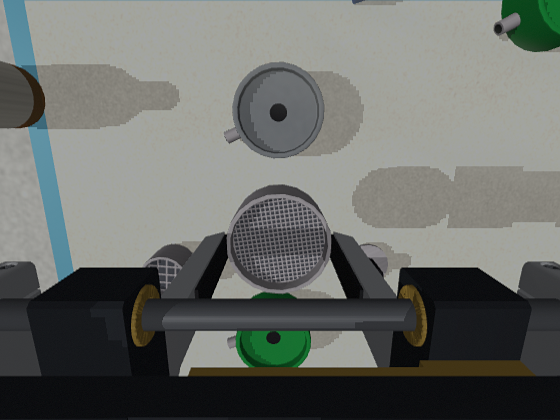

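The pot sits at (279,110) and the held sieve at (279,240), both well fitted. I'm moving over the pot and then down to just above its rim.

Request:
{"op": "send_rows", "data": {
  "rows": [
    [0.015, -0.0005, 0, 0, 0.06],
    [0.025, 0, 0, 0, 0.06],
    [0.025, 0, 0, 0, 0.06],
    [0.015, 0, 0.005, 0, 0.06],
    [0.008, 0, 0.012, 0, 0.06],
    [0, 0, 0.015, 0, 0.06],
    [0, 0, 0.01, 0, 0.06],
    [0, 0, 0.002, 0, 0.06]
  ]
}}

```text
t: 6.55
tool_pos: [635.3, 52.0, 64.6]
tool_rot: [1.0, -0.001, -0.002, 0.0]
wrist_force: [0.3, 0.6, -1.9]
grip_width: 66.2
finger_force: 25.0
```

Request:
{"op": "send_rows", "data": {
  "rows": [
    [0, 0, 0, 0, 0.06],
    [0, 0, 0, 0, 0.06]
  ]
}}

```text
t: 6.72
tool_pos: [637.1, 52.9, 67.6]
tool_rot: [1.0, -0.001, 0.0, 0.0]
wrist_force: [-0.2, 0.8, -1.4]
grip_width: 66.3
finger_force: 25.0
```

```bash
python3 - <<'E'
from h import *
s=bot.observe(); print(s["t"],s["tool_pos"],s["wrist_force"])
f=grab_frame("wrist"); cv2.imwrite("pics/w4.png",f["pixels"])
print(fit(f,638.5,53.5,[(40,41)],6))
tp=s["tool_pos"]; z=tp[2]-16.5+42
print(fit(f,tp[0],tp[1],[(z,34),(z,31)],5))
f=grab_frame("top");print(fit(f,638.5,53.5,[(40,41)],6)); print(fit(f,tp[0],tp[1],[(z,34),(z,31)],5))
f=grab_frame("scene");print(fit(f,638.5,53.5,[(40,41)],6)); print(fit(f,tp[0],tp[1],[(z,34),(z,31)],5))
E
```

```text
6.7167 [637.08292264  52.91307213  67.61701801] [-0.18226741  0.81081504 -1.36802247]
(array([638.19106737,  54.56166324]), np.float64(19.95873923835047), np.float64(13.42340485112233))
(array([639.11308896,  53.42987523]), np.float64(47.36165206171819), np.float64(30.649881677807215))
(array([632.75698022,  61.42220456]), np.float64(0.4234239301974784), np.float64(0.2630176356929656))
(array([595.96974309,  67.55259157]), np.float64(6.518393518165111), np.float64(0.4018513551979449))
(array([642.26578839,  53.72488463]), np.float64(8.07289095187093), np.float64(6.263030440412156))
(array([641.83177567,  49.16542808]), np.float64(14.679202962170004), np.float64(12.217434466424097))
```

View pics/w4.png

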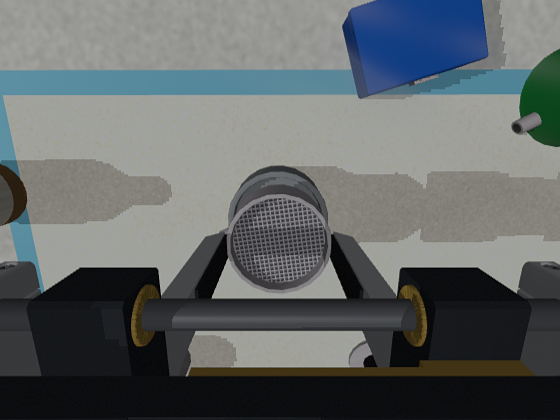

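The sieve is over the pot within about 1 mm. I'm lowering it gently.

Request:
{"op": "send_rows", "data": {
  "rows": [
    [-0.0004, -0.0008, 0.003, 0, 0.06],
    [0, 0, 0.004, 0, 0.06],
    [0, 0, 0.004, 0, 0.06],
    [0, 0, 0.004, 0, 0.06],
    [0, 0, 0.003, 0, 0.06],
    [0, 0, 0.001, 0, 0.06],
    [0, 0, 0, 0, 0.06],
    [0, 0, 0, 0, 0.06]
  ]
}}

```text
t: 7.53
tool_pos: [636.9, 54.0, 48.3]
tool_rot: [1.0, -0.001, -0.0, -0.0]
wrist_force: [-0.4, 1.1, -1.8]
grip_width: 66.3
finger_force: 25.0
```

Request:
{"op": "send_rows", "data": {
  "rows": [
    [0, 0, 0.001, 0, 0.06],
    [0, 0, 0.001, 0, 0.06],
    [0, 0, 0.0005, 0, 0.06],
    [0, 0, 0, 0, 0.06],
    [0, 0, 0, 0, 0.06]
  ]
}}

```text
t: 7.95
tool_pos: [637.1, 54.0, 46.2]
tool_rot: [1.0, -0.001, 0.0, -0.0]
wrist_force: [-1.2, -0.3, 4.6]
grip_width: 66.5
finger_force: 25.0
```

It touched at 46.2, which matches the seated height. I'm releasing, rising and going to the middle sieve.

Request:
{"op": "send_rows", "data": {
  "rows": [
    [0, 0, 0, 0, 0.094],
    [0, 0, 0, 0, 0.094],
    [0, 0, 0, 0, 0.094],
    [0, 0, 0, 0, 0.094],
    [0, 0, -0.01, 0, 0.094],
    [0, 0, -0.025, 0, 0.094],
    [0, 0, -0.03, 0, 0.094],
    [0, 0, -0.01, 0, 0.094]
  ]
}}

```text
t: 8.62
tool_pos: [638.6, 54.4, 125.4]
tool_rot: [1.0, -0.001, 0.002, -0.0]
wrist_force: [0.7, 0.4, -0.0]
grip_width: 94.1
finger_force: 0.0
```

```bash
python3 - <<'E'
from h import *
s=bot.observe(); print(s["t"],s["tool_pos"],s["wrist_force"])
f=grab_frame("wrist"); cv2.imwrite("pics/w5.png",f["pixels"])
print(fit(f,637,54,[(72,34),(72,31)],6))
print(fit(f,637,54,[(40,41)],6))
E
```

```text
8.6167 [638.58855049  54.38863406 125.35069891] [ 0.67604172  0.36293205 -0.02162759]
(array([638.88871612,  54.25999548]), np.float64(44.499063825229356), np.float64(26.189026833654612))
(array([637.68452913,  53.78816922]), np.float64(21.978273788374494), np.float64(12.515275443767587))
```

Request:
{"op": "send_rows", "data": {
  "rows": [
    [-0.01, 0.016, 0, 0, 0.094],
    [-0.0189, 0.0308, 0, 0, 0.094],
    [-0.0189, 0.0308, 0, 0, 0.094],
    [-0.0189, 0.0308, 0, 0, 0.094],
    [-0.0189, 0.0308, 0, 0, 0.094],
    [-0.0189, 0.0308, 0, 0, 0.094],
    [-0.0189, 0.0308, 0, 0, 0.094],
    [-0.0189, 0.0308, 0, 0, 0.094]
  ]
}}

```text
t: 9.33
tool_pos: [493.1, -178.7, 121.0]
tool_rot: [1.0, -0.001, 0.0, 0.0]
wrist_force: [1.2, -0.4, -0.9]
grip_width: 94.0
finger_force: 0.0
```

Request:
{"op": "send_rows", "data": {
  "rows": [
    [-0.0189, 0.0308, 0, 0, 0.094],
    [-0.0189, 0.0308, 0, 0, 0.094],
    [-0.0189, 0.0308, 0, 0, 0.094],
    [-0.015, 0.025, 0, 0, 0.094],
    [-0.01, 0.016, 0, 0, 0.094],
    [-0.0025, 0.0045, 0, 0, 0.094],
    [0, 0, 0, 0, 0.094]
  ]
}}

```text
t: 9.92
tool_pos: [409.2, -316.3, 120.9]
tool_rot: [1.0, -0.002, 0.0, 0.0]
wrist_force: [0.3, 0.5, 0.2]
grip_width: 93.7
finger_force: 0.0
```

```bash
python3 - <<'E'
from h import *
s=bot.observe(); print(s["t"],np.round(s["qpos"],2),s["tool_pos"],s["wrist_force"])
f=grab_frame("wrist"); cv2.imwrite("pics/w6.png",f["pixels"])
print(fit(f,410.5,-315,[(42,29),(42,26)],6))
E
```

```text
9.9167 [ 0.56  0.24 -0.03  2.02  0.01  0.88 -1.05] [ 409.15332715 -316.26478546  120.90509032] [0.2634021  0.53419367 0.16365646]
(array([ 409.72882686, -315.1296557 ]), np.float64(41.48658382015111), np.float64(26.222313298749373))
```

View pics/w5.png

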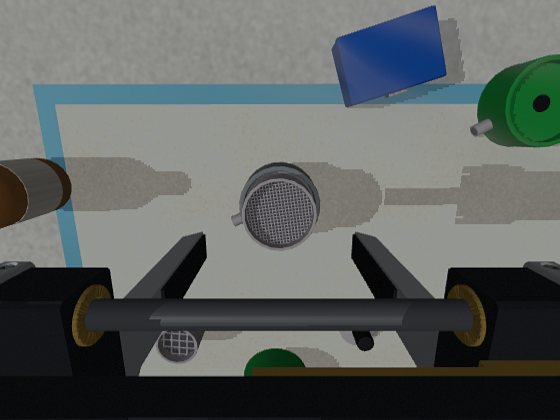

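The wide sieve sits level in the pot, with its rim at (280,213). The middle sieve is centred under the tool, so I'm descending to grip it.

Request:
{"op": "send_rows", "data": {
  "rows": [
    [0.0005, -0.0005, 0.015, 0, 0.094],
    [0, 0, 0.03, 0, 0.094],
    [0, 0, 0.03, 0, 0.094],
    [0, 0, 0.02, 0, 0.094],
    [0, 0, 0.008, 0, 0.094],
    [0, 0, 0.0015, 0, 0.094],
    [0, 0, 0, 0, 0.07],
    [0, 0, 0, 0, 0.05]
  ],
  "force": 8
}}

```text
t: 10.63
tool_pos: [411.5, -314.7, 17.4]
tool_rot: [1.0, -0.0, 0.001, 0.0]
wrist_force: [0.5, -0.5, 0.3]
grip_width: 83.8
finger_force: 0.0
```

Request:
{"op": "send_rows", "data": {
  "rows": [
    [0, 0, 0, 0, 0.05],
    [0, 0, 0, 0, 0.05],
    [0, 0, 0, 0, 0.05],
    [0, 0, 0, 0, 0.05],
    [0, 0, 0, 0, 0.05]
  ]
}}

```text
t: 11.05
tool_pos: [410.7, -315.0, 16.7]
tool_rot: [1.0, -0.001, 0.0, 0.0]
wrist_force: [-0.8, -0.0, 4.3]
grip_width: 57.8
finger_force: 8.0
```

```bash
python3 - <<'E'
from h import *
s=bot.observe(); print(s["t"],s["tool_pos"],s["wrist_force"],s["grip_width"],s["finger_force"])
f=grab_frame("wrist")
print(fit(f,410.5,-315,[(42,29),(42,26)],6))
E
```

```text
11.05 [ 410.7312966  -314.96142956   16.74672959] [-0.84181955 -0.02916031  4.25848528] 57.75287813515927 8.000775771215558
(array([ 410.0344116 , -314.62776245]), np.float64(47.59148198503834), np.float64(29.051558476760615))
```

Request:
{"op": "send_rows", "data": {
  "rows": [
    [0, 0, 0, 0, 0.05],
    [0, 0, 0, 0, 0.05],
    [0, 0, -0.01, 0, 0.05],
    [0, 0, -0.025, 0, 0.05],
    [0, 0, -0.03, 0, 0.05],
    [0, 0, -0.025, 0, 0.05],
    [0.005, -0.008, -0.01, 0, 0.05],
    [0.01, -0.016, 0, 0, 0.05]
  ],
  "force": 25
}}

```text
t: 11.77
tool_pos: [425.8, -292.4, 119.1]
tool_rot: [1.0, -0.002, 0.002, 0.001]
wrist_force: [0.1, 0.3, -2.4]
grip_width: 56.5
finger_force: 25.0
```

Request:
{"op": "send_rows", "data": {
  "rows": [
    [0.018, -0.029, 0, 0, 0.05],
    [0.0185, -0.03, 0, 0, 0.05],
    [0.0185, -0.03, 0, 0, 0.05],
    [0.0185, -0.03, 0, 0, 0.05],
    [0.0185, -0.03, 0, 0, 0.05],
    [0.0185, -0.03, 0, 0, 0.05],
    [0.0185, -0.03, 0, 0, 0.05],
    [0.0185, -0.03, 0, 0, 0.05]
  ]
}}

```text
t: 12.43
tool_pos: [573.5, -49.5, 116.1]
tool_rot: [1.0, -0.001, -0.0, -0.0]
wrist_force: [0.7, -0.7, -1.8]
grip_width: 56.4
finger_force: 25.0
```

Request:
{"op": "send_rows", "data": {
  "rows": [
    [0.0185, -0.03, 0, 0, 0.05],
    [0.0185, -0.03, 0, 0, 0.05],
    [0.015, -0.024, 0, 0, 0.05],
    [0.01, -0.016, 0, 0, 0.05],
    [0.003, -0.006, 0, 0, 0.05],
    [0, 0, 0, 0, 0.05],
    [0, 0, 0, 0, 0.05]
  ]
}}

```text
t: 13.02
tool_pos: [637.6, 53.5, 115.8]
tool_rot: [1.0, -0.001, -0.001, 0.0]
wrist_force: [0.1, -1.0, -1.2]
grip_width: 56.2
finger_force: 25.0
```

```bash
python3 - <<'E'
from h import *
s=bot.observe(); print(s["t"],s["tool_pos"],s["wrist_force"],s["grip_width"],s["finger_force"])
tp=s["tool_pos"]; z=tp[2]-16.7+42
f=grab_frame("wrist"); cv2.imwrite("pics/w7.png",f["pixels"])
print(fit(f,tp[0],tp[1],[(z,29),(z,26)],5)); print(fit(f,638.5,54,[(72,34),(40,41)],5))
E
```

```text
13.0167 [637.61598559  53.49858341 115.84804949] [ 0.07424861 -1.04218632 -1.24788177] 56.22346913686609 24.999558124691248
(array([637.07701415,  53.70229124]), np.float64(47.13315516155018), np.float64(31.23861564832238))
(array([637.41198075,  53.98389254]), np.float64(38.67653994500513), np.float64(28.471561122560537))
```

View pics/w7.png

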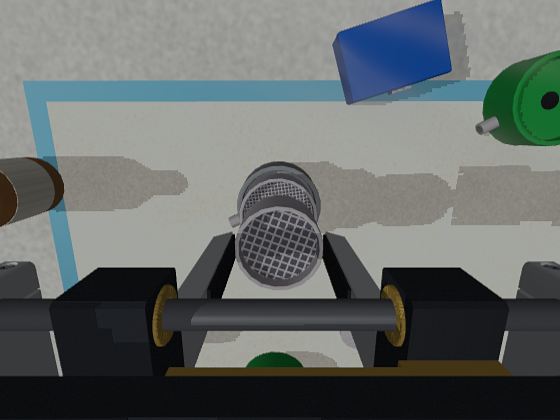

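The held middle sieve (279,248) lines up with the wide one (279,210). Lowering it.

Request:
{"op": "send_rows", "data": {
  "rows": [
    [0.0008, -0.0004, 0.006, 0, 0.05],
    [0, 0, 0.008, 0, 0.05],
    [0, 0, 0.007, 0, 0.05],
    [0, 0, 0.004, 0, 0.05],
    [0, 0, 0.004, 0, 0.05],
    [0, 0, 0.003, 0, 0.05],
    [0, 0, 0.002, 0, 0.05],
    [0, 0, 0, 0, 0.05]
  ]
}}

```text
t: 13.73
tool_pos: [639.0, 54.4, 81.9]
tool_rot: [1.0, -0.001, -0.0, 0.0]
wrist_force: [0.6, -0.8, -1.8]
grip_width: 56.4
finger_force: 25.0
```

Request:
{"op": "send_rows", "data": {
  "rows": [
    [0, 0, 0.001, 0, 0.05],
    [0, 0, 0.001, 0, 0.05],
    [0, 0, 0, 0, 0.05],
    [0, 0, 0, 0, 0.05]
  ]
}}

```text
t: 14.07
tool_pos: [639.2, 54.5, 80.4]
tool_rot: [1.0, -0.001, 0.0, -0.0]
wrist_force: [0.4, 0.3, -1.5]
grip_width: 56.4
finger_force: 25.0
```

Request:
{"op": "send_rows", "data": {
  "rows": [
    [0, 0, 0.001, 0, 0.05],
    [0, 0, 0.001, 0, 0.05],
    [0, 0, 0.0003, 0, 0.05],
    [0, 0, 0, 0, 0.05],
    [0, 0, 0, 0, 0.05]
  ]
}}

```text
t: 14.48
tool_pos: [639.5, 54.5, 78.8]
tool_rot: [1.0, -0.001, 0.0, -0.0]
wrist_force: [-3.1, 0.4, 8.5]
grip_width: 56.3
finger_force: 25.0
```

Request:
{"op": "send_rows", "data": {
  "rows": [
    [0, 0, 0, 0, 0.094],
    [0, 0, 0, 0, 0.094],
    [0, 0, 0, 0, 0.094],
    [0, 0, 0, 0, 0.094],
    [0, 0, -0.01, 0, 0.094],
    [0, 0, -0.025, 0, 0.094],
    [0, 0, -0.02, 0, 0.094],
    [0, 0, -0.007, 0, 0.094]
  ]
}}

```text
t: 15.15
tool_pos: [640.6, 54.7, 143.7]
tool_rot: [1.0, -0.001, 0.002, -0.0]
wrist_force: [0.5, -0.7, -0.0]
grip_width: 94.1
finger_force: 0.0
```

```bash
python3 - <<'E'
from h import *
s=bot.observe(); print(s["t"],s["tool_pos"],s["grip_width"])
f=grab_frame("wrist"); cv2.imwrite("pics/w8.png",f["pixels"])
print(fit(f,639,54,[(104,29),(104,26)],6)); print(fit(f,639,54,[(72,34)],6))
E
```

```text
15.15 [640.62443318  54.70775918 143.68653168] 94.10212602818426
(array([638.39357836,  54.78533921]), np.float64(43.104037102448885), np.float64(29.119839115552516))
(array([634.64778272,  53.24185994]), np.float64(20.465771153399064), np.float64(13.980916459620824))
```

Request:
{"op": "send_rows", "data": {
  "rows": [
    [-0.012, -0.008, 0, 0, 0.094],
    [-0.027, -0.019, 0, 0, 0.094],
    [-0.028, -0.02, 0, 0, 0.094],
    [-0.028, -0.02, 0, 0, 0.094],
    [-0.028, -0.02, 0, 0, 0.094],
    [-0.02, -0.015, 0, 0, 0.094],
    [-0.013, -0.009, 0, 0, 0.094],
    [-0.005, -0.003, 0, 0, 0.094]
  ]
}}

```text
t: 15.87
tool_pos: [476.2, 170.1, 139.8]
tool_rot: [1.0, 0.001, -0.0, -0.0]
wrist_force: [0.0, 1.2, -0.4]
grip_width: 94.4
finger_force: 0.0
```

Request:
{"op": "send_rows", "data": {
  "rows": [
    [0, 0, 0, 0, 0.094]
  ]
}}

```text
t: 15.95
tool_pos: [477.5, 169.1, 139.9]
tool_rot: [1.0, 0.0, -0.0, 0.0]
wrist_force: [0.9, 0.4, 0.6]
grip_width: 94.0
finger_force: 0.0
```

```bash
python3 - <<'E'
from h import *
s=bot.observe(); print(s["t"],np.round(s["qpos"],2),s["tool_pos"])
f=grab_frame("wrist"); cv2.imwrite("pics/w9.png",f["pixels"])
print(fit(f,478.5,168.5,[(42,24),(42,21)],7))
E
```

```text
15.95 [-0.21  0.21 -0.29  2.01  0.08  0.93 -2.11] [477.53768916 169.13158583 139.93143235]
(array([481.91840185, 170.16626305]), np.float64(40.08728082863952), np.float64(24.939736283822604))
```

View pics/w8.png

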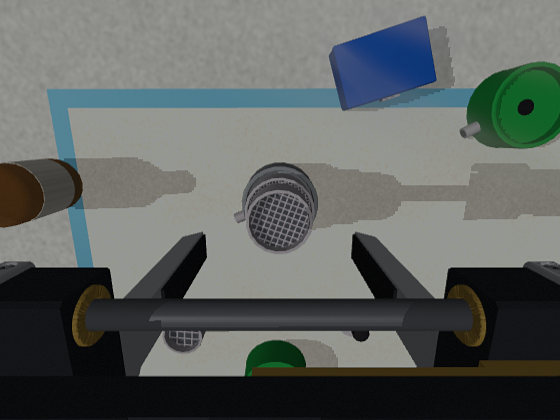

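View pics/w9.png

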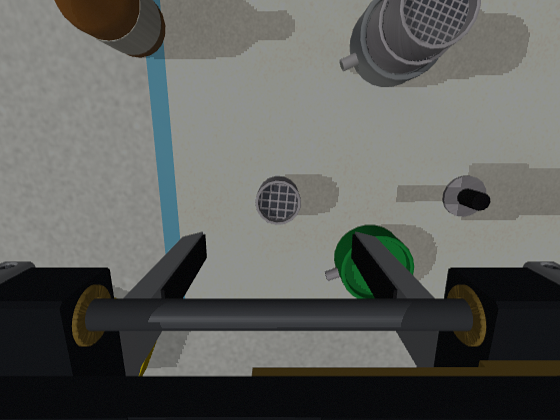

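The middle sieve is seated level at (279,221). The narrow sieve at (278,199) fits 4 mm further along x, so I'll correct, descend and grip.

Request:
{"op": "send_rows", "data": {
  "rows": [
    [0.004, -0.0008, 0.015, 0, 0.094],
    [0, 0, 0.03, 0, 0.094],
    [0, 0, 0.035, 0, 0.094],
    [0, 0, 0.027, 0, 0.094],
    [0, 0, 0.012, 0, 0.094],
    [0, 0, 0.004, 0, 0.094],
    [0, 0, 0, 0, 0.07],
    [0, 0, 0, 0, 0.04]
  ],
  "force": 8
}}

```text
t: 16.67
tool_pos: [483.2, 169.1, 17.5]
tool_rot: [1.0, -0.001, 0.0, -0.0]
wrist_force: [-0.3, -0.2, 0.1]
grip_width: 83.9
finger_force: 0.0
```

Request:
{"op": "send_rows", "data": {
  "rows": [
    [0, 0, 0, 0, 0.04],
    [0, 0, 0, 0, 0.04],
    [0, 0, 0, 0, 0.04],
    [0, 0, 0, 0, 0.04],
    [0, 0, 0, 0, 0.04],
    [0, 0, 0, 0, 0.04]
  ]
}}

```text
t: 17.17
tool_pos: [482.5, 169.6, 17.3]
tool_rot: [1.0, -0.001, 0.0, -0.0]
wrist_force: [0.5, 0.4, 2.7]
grip_width: 47.0
finger_force: 8.0
```

```bash
python3 - <<'E'
from h import *
s=bot.observe(); print(s["t"],s["tool_pos"],s["wrist_force"],s["grip_width"],s["finger_force"])
f=grab_frame("wrist")
print(fit(f,481,170,[(42,24),(42,21)],6))
E
```

```text
17.1667 [482.54235738 169.5789625   17.31816495] [0.52280317 0.38436256 2.73825225] 47.03921889658145 8.005295405164361
(array([479.23068462, 169.88668747]), np.float64(46.99481160564198), np.float64(30.285682884351306))
```

Request:
{"op": "send_rows", "data": {
  "rows": [
    [0, 0, 0, 0, 0.04],
    [0, 0, 0, 0, 0.04],
    [0, 0, -0.01, 0, 0.04],
    [0, 0, -0.025, 0, 0.04],
    [0, 0, -0.03, 0, 0.04],
    [0, 0, -0.03, 0, 0.04],
    [0, 0, -0.025, 0, 0.04],
    [0, 0, -0.012, 0, 0.04]
  ],
  "force": 25
}}

```text
t: 17.88
tool_pos: [483.2, 169.8, 152.8]
tool_rot: [1.0, -0.001, 0.002, -0.001]
wrist_force: [0.9, 0.5, -0.2]
grip_width: 45.5
finger_force: 25.0
```

Request:
{"op": "send_rows", "data": {
  "rows": [
    [0.012, 0.008, -0.002, 0, 0.04],
    [0.027, 0.019, 0, 0, 0.04],
    [0.028, 0.02, 0, 0, 0.04],
    [0.028, 0.02, 0, 0, 0.04],
    [0.027, 0.02, 0, 0, 0.04],
    [0.02, 0.015, 0, 0, 0.04],
    [0.012, 0.009, 0, 0, 0.04],
    [0.005, 0.004, 0, 0, 0.04]
  ]
}}

```text
t: 18.55
tool_pos: [642.5, 51.4, 150.2]
tool_rot: [1.0, -0.002, -0.0, 0.0]
wrist_force: [0.0, -0.2, -0.4]
grip_width: 40.0
finger_force: 0.0
```

Request:
{"op": "send_rows", "data": {
  "rows": [
    [0, 0, 0, 0, 0.04],
    [0, 0, 0, 0, 0.04]
  ]
}}

```text
t: 18.72
tool_pos: [640.5, 54.6, 150.6]
tool_rot: [1.0, -0.0, -0.0, -0.0]
wrist_force: [0.2, 1.1, -0.0]
grip_width: 40.4
finger_force: 0.0
```

```bash
python3 - <<'E'
from h import *
s=bot.observe(); print(s["t"],s["tool_pos"],s["wrist_force"],s["grip_width"],s["finger_force"])
tp=s["tool_pos"]; z=tp[2]-17.3+42
f=grab_frame("wrist"); cv2.imwrite("pics/w10.png",f["pixels"])
print(fit(f,tp[0],tp[1],[(z,24),(z,21)],5)); print(fit(f,638.5,54.5,[(104,29),(104,26)],5)); print(fit(f,638.5,54.5,[(104,29),(72,34)],5))
E
```

```text
18.7167 [640.49345436  54.6167849  150.64344573] [ 0.19289424  1.07243333 -0.03982915] 40.4215317200744 0.0
(array([641.1904402 ,  55.00230756]), np.float64(26.54195299405252), np.float64(21.679126599281904))
(array([634.53398967,  51.90720793]), np.float64(37.486243266558404), np.float64(31.37757125710536))
(array([637.39030424,  54.14603922]), np.float64(37.98991520070113), np.float64(29.584338356707505))
```

View pics/w10.png

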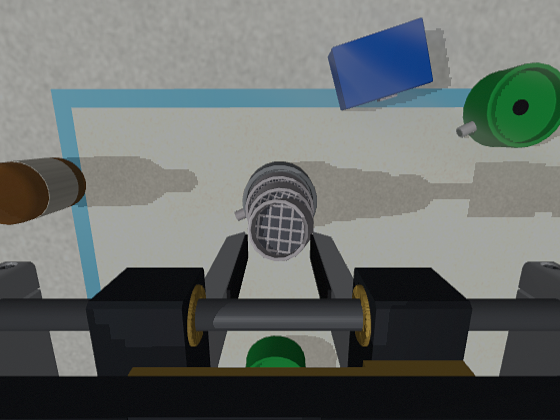

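The grip reads 40.4 mm with no force, so the narrow sieve has slipped. I'll check where it is now.

```bash
python3 - <<'E'
from h import *
a=cv2.imread("pics/w10.png")[145:275,190:370]
f=grab_frame("scene"); b=f["pixels"]
u,v=px(f,[639,54,100]).astype(int); print(u,v)
b=b[max(v-70,0):v+70,u-90:u+90]
t=grab_frame("top")["pixels"][110:270,150:330]
cv2.imwrite("pics/crop2.png",np.hstack([cv2.resize(a,(395,285),interpolation=2),cv2.resize(b,(395,285*1),interpolation=2)]))
for n in ["sieve_narrow"]:
  for c in["scene","top","wrist"]:
    g=grab_frame(c)
    for d in models.landmark_of(c,n)[:3]: print(c,round(d["conf"],2),w(g,d["point"]).round(0))
E
```

```text
298 224
scene 0.79 [633.  47.  99.]
scene 0.24 [639.  53.  60.]
wrist 0.62 [633.  45.  97.]
```

View pics/crop2.png

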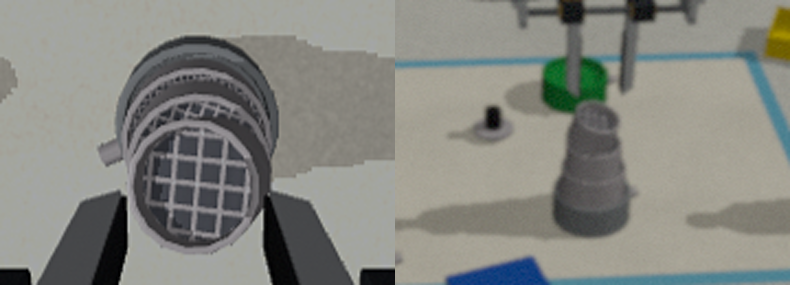

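It dropped onto the tower and stands slightly tilted in the middle sieve at about (633,46,98). I'll open, rise a little and measure.

Request:
{"op": "send_rows", "data": {
  "rows": [
    [0, 0, -0.01, 0, 0.094],
    [0, 0, -0.02, 0, 0.094],
    [0, 0, -0.01, 0, 0.094],
    [0, 0, 0, 0, 0.094],
    [0, 0, 0, 0, 0.094],
    [0, 0, 0, 0, 0.094]
  ]
}}

```text
t: 19.67
tool_pos: [640.9, 54.2, 190.6]
tool_rot: [1.0, -0.001, -0.0, 0.0]
wrist_force: [0.2, 0.4, -0.2]
grip_width: 76.4
finger_force: 0.0
```

```bash
cat > tilt.py <<'E'
from h import *
import sys
s=bot.observe(); print(s["t"],s["tool_pos"],s["wrist_force"])
f=grab_frame("wrist"); cv2.imwrite("pics/%s.png"%sys.argv[1],f["pixels"])
for z in (132,136,140,144): print(z,fit(f,636,50,[(z,24),(z,21)],9))
print("mid",fit(f,638.5,54.5,[(104,29),(104,26)],5)); print("wide",fit(f,638.5,54.5,[(72,34),(72,31)],5)); print("pot",fit(f,638.5,54.5,[(40,41),(0,42)],5))
i=f["pixels"][130:270,190:370]; cv2.imwrite("pics/%sc.png"%sys.argv[1],cv2.resize(i,(720,560),interpolation=2))
E
python3 tilt.py w11
```

```text
19.6667 [640.91905432  54.18369443 190.5591813 ] [ 0.22067777  0.44525873 -0.22372899]
132 (array([639.95122709,  52.30864701]), np.float64(42.12884198869264), np.float64(25.418870886335657))
136 (array([640.88846559,  52.56553454]), np.float64(42.65447596740575), np.float64(23.67909179920004))
140 (array([642.16215186,  53.05053633]), np.float64(42.88063099227455), np.float64(21.56036066569773))
144 (array([641.74679163,  53.66192093]), np.float64(42.72122336290896), np.float64(20.289890160806603))
mid (array([634.54470104,  52.01709752]), np.float64(38.9441086852231), np.float64(31.386749211869223))
wide (array([638.53793528,  54.21361627]), np.float64(36.242042436107), np.float64(29.120490982437126))
pot (array([638.71394538,  54.09040923]), np.float64(36.3942307189819), np.float64(25.136761678967403))
```

View pics/w11c.png

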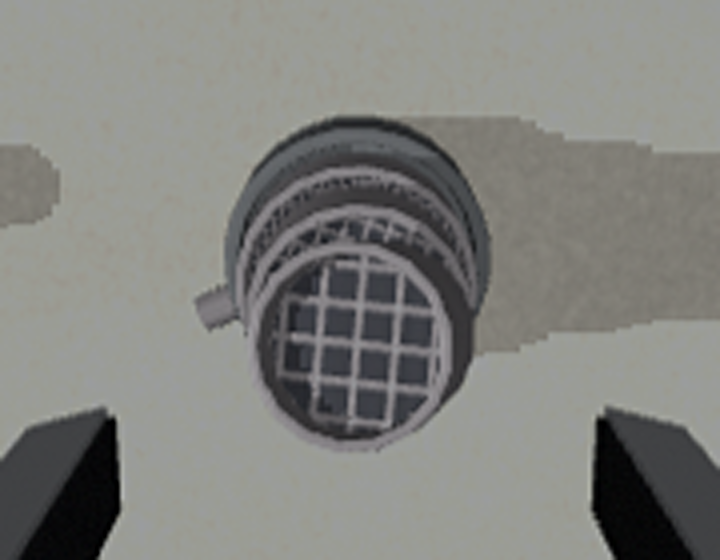

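The narrow sieve leans toward +x+y, with its lower -x-y edge on the middle's rim. I'll turn the gripper 135° so it closes along that diagonal and squares the sieve up on the tower axis.

Request:
{"op": "send_rows", "data": {
  "rows": [
    [-0.0023, 0, 0, 0, 0.094],
    [0, 0, 0, -0.124, 0.094],
    [0, 0, 0, -0.124, 0.094],
    [0, 0, 0, -0.124, 0.094],
    [0, 0, 0, -0.124, 0.094],
    [0, 0, 0, -0.124, 0.094],
    [0, 0, 0, -0.124, 0.094],
    [0, 0, 0, -0.124, 0.094]
  ],
  "force": 5
}}

```text
t: 20.38
tool_pos: [638.4, 54.2, 190.4]
tool_rot: [0.906, 0.423, -0.0, -0.0]
wrist_force: [-0.3, 0.5, 0.2]
grip_width: 93.7
finger_force: 0.0
```

Request:
{"op": "send_rows", "data": {
  "rows": [
    [0, 0, 0, -0.124, 0.094],
    [0, 0, 0, -0.124, 0.094],
    [0, 0, 0, -0.124, 0.094],
    [0, 0, 0, -0.124, 0.094],
    [0, 0, 0, -0.124, 0.094],
    [0, 0, 0, -0.124, 0.094],
    [0, 0, 0, -0.124, 0.094],
    [0, 0, 0, -0.124, 0.094]
  ]
}}

```text
t: 21.05
tool_pos: [638.5, 54.2, 190.4]
tool_rot: [0.596, 0.803, -0.0, -0.0]
wrist_force: [0.0, -0.4, -0.3]
grip_width: 93.9
finger_force: 0.0
```

Request:
{"op": "send_rows", "data": {
  "rows": [
    [0, 0, 0, -0.124, 0.094],
    [0, 0, 0, -0.124, 0.094],
    [0, 0, 0, -0.124, 0.094],
    [0, 0, 0, -0.124, 0.094],
    [0, 0, 0, 0, 0.094],
    [0, 0, 0, 0, 0.094],
    [0, 0, 0, 0, 0.094]
  ]
}}

```text
t: 21.63
tool_pos: [638.7, 54.1, 190.7]
tool_rot: [0.385, 0.923, -0.0, -0.0]
wrist_force: [-0.0, 0.1, -0.1]
grip_width: 93.8
finger_force: 0.0
```

```bash
python3 - <<'E'
from h import *
from scipy.spatial.transform import Rotation as R
s=bot.observe(); print(s["t"],np.round(s["qpos"],2),s["tool_pos"]); M=R.from_quat(s["tool_rot"]).as_matrix(); print(M.round(3))
f=grab_frame("wrist")
for z in (136,140): print(fit(f,638,52,[(z,24),(z,21)],9))
print("wide",fit(f,638.5,54.5,[(72,34),(72,31)],5)); print("pot",fit(f,638.5,54.5,[(40,41),(0,42)],5))
d=[638.6-s["tool_pos"][0],54.3-s["tool_pos"][1]]; print(M[:2,:2].T@d)
E
```

```text
21.6333 [ 0.29  0.43 -0.64  1.64  0.28  1.16  0.36] [638.6978048   54.10457746 190.7132115 ]
[[-0.703  0.711 -0.   ]
 [ 0.711  0.703  0.   ]
 [ 0.    -0.    -1.   ]]
(array([640.32212951,  56.77361946]), np.float64(38.8668066586344), np.float64(23.856304588375707))
(array([640.08378684,  56.59095596]), np.float64(38.19840032289391), np.float64(22.12318368199777))
wide (array([638.58535419,  54.02959118]), np.float64(34.70530453622325), np.float64(28.098904475909258))
pot (array([638.85500572,  53.39691386]), np.float64(33.454063015707405), np.float64(23.66462414983419))
[0.20775831 0.06776598]
```

Request:
{"op": "send_rows", "data": {
  "rows": [
    [0, 0, 0.01, 0, 0.094],
    [0, 0, 0.02, 0, 0.094],
    [0, 0, 0.02, 0, 0.094],
    [0, 0, 0.015, 0, 0.094],
    [0, 0, 0.008, 0, 0.094],
    [0, 0, 0.002, 0, 0.094],
    [0, 0, 0, 0, 0.094],
    [0, 0, 0, 0, 0.07]
  ],
  "force": 5
}}

```text
t: 22.35
tool_pos: [639.3, 54.4, 116.7]
tool_rot: [0.384, 0.924, 0.0, 0.0]
wrist_force: [0.5, 0.0, -0.1]
grip_width: 90.1
finger_force: 0.0
```

Request:
{"op": "send_rows", "data": {
  "rows": [
    [0, 0, 0, 0, 0.06],
    [0, 0, 0, 0, 0.054],
    [0, 0, 0, 0, 0.05],
    [0, 0, 0, 0, 0.045],
    [0, 0, 0, 0, 0.045],
    [0, 0, 0, 0, 0.045],
    [0, 0, 0, 0, 0.045],
    [0, 0, 0, 0, 0.045]
  ]
}}

```text
t: 23.02
tool_pos: [638.8, 54.1, 116.0]
tool_rot: [0.383, 0.924, -0.0, -0.0]
wrist_force: [-0.9, -0.7, 0.5]
grip_width: 45.0
finger_force: 0.7
```

```bash
python3 - <<'E'
from h import *
s=bot.observe(); print(s["t"],s["tool_pos"],s["wrist_force"],s["torque"],s["grip_width"])
f=grab_frame("wrist"); cv2.imwrite("pics/w12.png",f["pixels"])
for z in (134,136,138,140): print(fit(f,638,54,[(z,24),(z,21)],9))
E
```

```text
23.0167 [638.81336756  54.12794646 116.03457475] [-0.91357639 -0.68291509  0.52578415] [-0.2424264   0.0642125  -0.04197447] 45.01199492887306
(array([640.81667528,  53.77037792]), np.float64(43.42428828381723), np.float64(26.758304401257142))
(array([641.24306643,  56.97588349]), np.float64(42.766677697850426), np.float64(26.04431921119837))
(array([639.1067285 ,  54.73000821]), np.float64(41.694089069935096), np.float64(25.78858691419397))
(array([640.65234413,  56.98811343]), np.float64(40.604349607516454), np.float64(25.257724628408752))
```

View pics/w12.png

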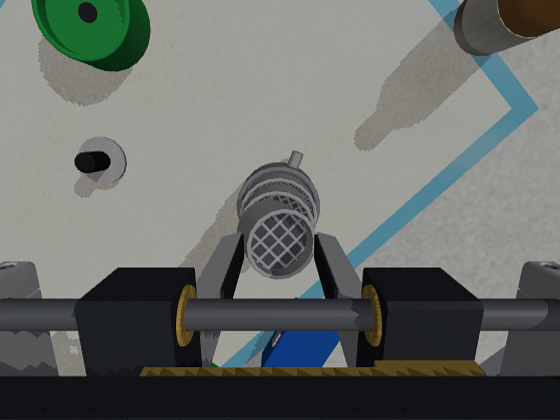

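I've used up my picture views (one over the limit), so from here I work from numbers alone. I'll release lightly and measure the pose.

Request:
{"op": "send_rows", "data": {
  "rows": [
    [0, 0, 0, 0, 0.06],
    [0, 0, 0, 0, 0.08],
    [0, 0, 0, 0, 0.094],
    [0, 0, 0, 0, 0.094],
    [0, 0, -0.01, 0, 0.094],
    [0, 0, -0.025, 0, 0.094],
    [0, 0, -0.015, 0, 0.094],
    [0, 0, 0, 0, 0.094]
  ]
}}

```text
t: 23.73
tool_pos: [640.6, 54.8, 170.1]
tool_rot: [0.383, 0.924, 0.001, 0.002]
wrist_force: [0.2, -0.5, 0.6]
grip_width: 93.0
finger_force: 0.0
```

```bash
cat >> h.py <<'E'
from scipy.optimize import differential_evolution
def fit3(F,p0,circ,B=(10,10,10,.35,.35),off={}):
    """tilted pose from several frames: p=(x,y,z,tilt dx/dz,tilt dy/dz), circ local (z,r)"""
    t=np.linspace(0,2*np.pi,90,endpoint=False); I=[]
    for c,f in F.items():
        I.append((f,gaussian_filter(cv2.cvtColor(f["pixels"],cv2.COLOR_BGR2GRAY).astype(float),0.7),np.linalg.inv(f["cam_to_world"]),np.array(off.get(c,(0,0,0)))))
    def cost(p):
        n=np.array([p[3],p[4],1.]); n/=np.linalg.norm(n); a=np.cross([0,1.,0],n); a/=np.linalg.norm(a); b=np.cross(n,a); s=0
        for f,g,T,o in I:
            for z,r in circ:
                v=[]
                for k in (r-1,r+1):
                    P=(p[:3]+o+z*n)[:,None]+k*(np.outer(a,np.cos(t))+np.outer(b,np.sin(t))); q=T[:3,:3]@P+T[:3,3:]
                    v.append(map_coordinates(g,[f["fy"]*q[1]/q[2]+f["cy"],f["fx"]*q[0]/q[2]+f["cx"]],order=1,mode="nearest"))
                s-=np.minimum(abs(v[1]-v[0]),25).mean()
        return s
    o=differential_evolution(cost,[(a-b,a+b) for a,b in zip(p0,B)],seed=1,maxiter=80,popsize=12)
    return o.x.round(3),-o.fun
E
python3 - <<'E'
from h import *
s=bot.observe(); print(s["t"],s["tool_pos"],s["grip_width"])
F={c:grab_frame(c) for c in("wrist","scene")}
for c in F:
    for d in models.landmark_of(c,"sieve_narrow")[:2]: print(c,round(d["conf"],2),w(F[c],d["point"]).round(1))
    for d in models.landmark_of(c,"sieve_middle")[:2]: print(c,"mid",round(d["conf"],2),w(F[c],d["point"]).round(1))
W={"wrist":F["wrist"]}; C=[(42,24),(42,21)]
print("narrow wrist",fit3(W,(638,54,96,0,0),C))
print("narrow both ",fit3(F,(638,54,96,0,0),C,off={"scene":(4,0,0)}))
print("mid level?",fit3(W,(638.6,54,62,0,0),[(42,29)],B=(5,5,3,.2,.2)))
print("wide       ",fit3(W,(638.6,54,30,0,0),[(42,34)],B=(5,5,3,.2,.2)))
E
```

```text
23.7333 [640.57988549  54.84009449 170.08472756] 93.04169388535367
wrist 0.6 [633.3  47.2  96.3]
wrist 0.46 [652.8 317.9  -2. ]
wrist mid 0.71 [637.5  51.4  57.4]
scene 0.9 [633.5  47.6 101. ]
scene mid 0.72 [641.3  52.6  61.6]
scene mid 0.72 [640.6  53.1  29.8]
narrow wrist (array([6.3026e+02, 4.5919e+01, 9.8833e+01, 2.3700e-01, 2.5700e-01]), np.float64(45.39368529581897))
narrow both  (array([6.29513e+02, 4.68070e+01, 9.85670e+01, 2.60000e-01, 2.30000e-01]), np.float64(61.858147886527945))
mid level? (array([ 6.4221e+02,  4.9279e+01,  6.3684e+01, -6.3000e-02,  3.6000e-02]), np.float64(21.725047038279843))
wide        (array([ 6.36714e+02,  5.49740e+01,  3.14200e+01,  1.45000e-01,
       -1.83000e-01]), np.float64(19.47530298731001))
```

It is still tilted by about 19° toward +x+y, with its base at (630,46,99). I'll grip it across the lean, lift it, level it on the open bench and regrasp it squarely. Turning +90° first.

Request:
{"op": "send_rows", "data": {
  "rows": [
    [0, 0, 0, 0.1208, 0.094],
    [0, 0, 0, 0.1208, 0.094],
    [0, 0, 0, 0.1208, 0.094],
    [0, 0, 0, 0.1208, 0.094],
    [0, 0, 0, 0.1208, 0.094],
    [0, 0, 0, 0.1208, 0.094],
    [0, 0, 0, 0.1208, 0.094]
  ]
}}

```text
t: 24.62
tool_pos: [638.5, 54.2, 165.3]
tool_rot: [0.731, 0.683, -0.0, -0.0]
wrist_force: [0.1, -1.0, 0.2]
grip_width: 94.0
finger_force: 0.0
```

Request:
{"op": "send_rows", "data": {
  "rows": [
    [0, 0, 0, 0.1208, 0.094],
    [0, 0, 0, 0.1208, 0.094],
    [0, 0, 0, 0.1208, 0.094],
    [0, 0, 0, 0.1208, 0.094],
    [0, 0, 0, 0.1208, 0.094],
    [0, 0, 0, 0.1208, 0.094],
    [0, 0, 0, 0, 0.094],
    [0, 0, 0, 0, 0.094]
  ]
}}

```text
t: 25.28
tool_pos: [638.6, 54.4, 165.6]
tool_rot: [0.923, 0.384, -0.0, -0.0]
wrist_force: [-1.2, -0.2, 0.3]
grip_width: 93.9
finger_force: 0.0
```

```bash
python3 - <<'E'
from h import *
from scipy.spatial.transform import Rotation as R
s=bot.observe(); print(s["t"],np.round(s["qpos"],2),s["tool_pos"]); M=R.from_quat(s["tool_rot"]).as_matrix(); print(M[:2,:2].round(3))
W={"wrist":grab_frame("wrist")}; p,sc=fit3(W,(632,48,98,.2,.2),[(42,24),(42,21)]); print(p,sc)
n=np.r_[p[3:],1]; n/=np.linalg.norm(n); g=p[:3]+33*n; print(g, M[:2,:2].T@(g-s["tool_pos"])[:2])
E
```

```text
25.2833 [ 0.06  0.41 -0.32  1.68  0.14  1.08 -1.09] [638.63135093  54.36236322 165.58244738]
[[ 0.705  0.709]
 [ 0.709 -0.705]]
[6.27755e+02 4.69890e+01 9.78610e+01 3.08000e-01 2.19000e-01] 43.86363166764177
[637.26268512  53.74933455 128.73010754] [-1.39963428 -0.53858427]
```

Request:
{"op": "send_rows", "data": {
  "rows": [
    [-0.0012, -0.0005, 0.008, 0, 0.094],
    [0, 0, 0.015, 0, 0.094],
    [0, 0, 0.015, 0, 0.094],
    [0, 0, 0.011, 0, 0.094],
    [0, 0, 0.005, 0, 0.094],
    [0, 0, 0, 0, 0.094],
    [0, 0, 0, 0, 0.07],
    [0, 0, 0, 0, 0.06]
  ],
  "force": 8
}}

```text
t: 26.0
tool_pos: [638.1, 53.8, 112.7]
tool_rot: [0.924, 0.382, 0.0, 0.0]
wrist_force: [0.2, -0.5, 0.5]
grip_width: 83.9
finger_force: 0.0
```

Request:
{"op": "send_rows", "data": {
  "rows": [
    [0, 0, 0, 0, 0.055],
    [0, 0, 0, 0, 0.05],
    [0, 0, 0, 0, 0.04],
    [0, 0, 0, 0, 0.04],
    [0, 0, 0, 0, 0.04],
    [0, 0, 0, 0, 0.04]
  ]
}}

```text
t: 26.5
tool_pos: [637.7, 53.7, 112.1]
tool_rot: [0.924, 0.382, 0.0, -0.0]
wrist_force: [-0.1, 0.5, 0.7]
grip_width: 47.0
finger_force: 7.9
```

Request:
{"op": "send_rows", "data": {
  "rows": [
    [0, 0, 0, 0, 0.04],
    [0, 0, 0, 0, 0.04],
    [0, 0, -0.004, 0, 0.04],
    [0, 0, -0.008, 0, 0.04],
    [0, 0, -0.01, 0, 0.04],
    [0, 0, -0.01, 0, 0.04],
    [0, 0, -0.005, 0, 0.04],
    [0, 0, 0, 0, 0.04]
  ],
  "force": 30
}}

```text
t: 27.17
tool_pos: [638.6, 53.9, 151.1]
tool_rot: [0.924, 0.382, 0.001, 0.0]
wrist_force: [0.2, -0.3, -2.1]
grip_width: 46.1
finger_force: 29.7
```

```bash
python3 - <<'E'
from h import *
s=bot.observe(); print(s["t"],s["tool_pos"],s["wrist_force"],s["grip_width"],s["finger_force"])
F={"wrist":grab_frame("wrist"),"scene":grab_frame("scene")}; print(fit3({"wrist":F["wrist"]},(632,48,98+37,.2,.2),[(42,24),(42,21)]))
for c in F:
  for n in("sieve_narrow","sieve_middle","sieve_wide"):
    for d in models.landmark_of(c,n)[:2]: print(c,n,round(d["conf"],2),w(F[c],d["point"]).round(1))
E
```

```text
27.1667 [638.62095621  53.8675936  151.07045435] [ 0.18461482 -0.31520973 -2.14722575] 46.143535421960685 29.746357921249
(array([6.25276e+02, 4.66220e+01, 1.37844e+02, 4.09000e-01, 2.48000e-01]), np.float64(47.932082964228115))
wrist sieve_narrow 0.76 [632.9  43.1 138.6]
wrist sieve_middle 0.6 [635.8  53.1  60.1]
wrist sieve_middle 0.53 [654.3 313.4  -6.3]
scene sieve_narrow 0.57 [632.7  50.3 135.8]
scene sieve_middle 0.74 [641.   50.7  56.3]
scene sieve_wide 0.84 [637.7  58.2  29.9]
```

The sieve is held (2.1 N weight) and the middle one stayed in place. I'm carrying it to open bench near (500,160).

Request:
{"op": "send_rows", "data": {
  "rows": [
    [-0.0015, -0.01, 0, 0, 0.04],
    [-0.0025, -0.018, 0, 0, 0.04],
    [-0.0035, -0.027, 0, 0, 0.04],
    [-0.004, -0.03, 0, 0, 0.04],
    [-0.004, -0.03, 0, 0, 0.04],
    [-0.0035, -0.028, 0, 0, 0.04],
    [-0.0025, -0.019, 0, 0, 0.04],
    [-0.0015, -0.011, 0, 0, 0.04]
  ]
}}

```text
t: 28.23
tool_pos: [496.8, 161.8, 149.2]
tool_rot: [0.924, 0.383, 0.0, -0.0]
wrist_force: [0.8, -0.2, -0.0]
grip_width: 46.3
finger_force: 29.7
```

Request:
{"op": "send_rows", "data": {
  "rows": [
    [0, 0, 0.008, 0, 0.04],
    [0, 0, 0.02, 0, 0.04],
    [0, 0, 0.025, 0, 0.04],
    [0, 0, 0.025, 0, 0.04],
    [0, 0, 0.02, 0, 0.04],
    [0, 0, 0.015, 0, 0.04],
    [0, 0, 0.008, 0, 0.04],
    [0, 0, 0.002, 0, 0.04]
  ]
}}

```text
t: 28.9
tool_pos: [498.7, 159.1, 24.3]
tool_rot: [0.924, 0.382, -0.001, -0.0]
wrist_force: [-0.0, 0.1, -1.2]
grip_width: 46.4
finger_force: 29.7
```

Request:
{"op": "send_rows", "data": {
  "rows": [
    [0, 0, 0.002, 0, 0.04],
    [0, 0, 0.002, 0, 0.04],
    [0, 0, 0.002, 0, 0.04],
    [0, 0, 0.002, 0, 0.04],
    [0, 0, 0.001, 0, 0.04],
    [0, 0, 0, 0, 0.04]
  ],
  "force": 10
}}

```text
t: 29.4
tool_pos: [499.6, 160.0, 17.5]
tool_rot: [0.924, 0.382, 0.0, 0.0]
wrist_force: [0.8, -0.9, 6.4]
grip_width: 46.9
finger_force: 10.0
```

Request:
{"op": "send_rows", "data": {
  "rows": [
    [0, 0, 0, 0, 0.055],
    [0, 0, 0, 0, 0.07],
    [0, 0, 0, 0, 0.094],
    [0, 0, 0, 0, 0.094],
    [0, 0, 0, 0, 0.094],
    [0, 0, 0, 0, 0.094]
  ]
}}

```text
t: 29.9
tool_pos: [499.2, 160.0, 17.0]
tool_rot: [0.924, 0.382, 0.0, -0.0]
wrist_force: [-0.2, -0.3, 0.1]
grip_width: 83.8
finger_force: 0.0
```

```bash
python3 - <<'E'
from h import *
from scipy.spatial.transform import Rotation as R
s=bot.observe(); print(s["t"],s["tool_pos"],s["wrist_force"],s["grip_width"],s["finger_force"])
M=R.from_quat(s["tool_rot"]).as_matrix()
f=grab_frame("wrist"); print(fit3({"wrist":f},(498,158,2,.05,.05),[(42,24),(42,21)])); p=fit(f,498,158,[(42,24),(42,21)]); print(p, M[:2,:2].T@(p[0]-s["tool_pos"][:2]))
E
```

```text
29.9 [499.19424877 159.97191016  17.01188751] [-0.19594443 -0.30280612  0.05263858] 83.80711701390483 0.0
(array([ 4.95649e+02,  1.53293e+02,  9.40000e-01, -4.00000e-03,
       -1.20000e-02]), np.float64(42.15219335543201))
(array([495.25323988, 152.48368438]), np.float64(42.25525963747347), np.float64(21.654403010788357)) [-8.07911303  2.51654702]
```

It's level now at (495.3,152.5). I'll shift to centre on it, lower slightly and regrip.

Request:
{"op": "send_rows", "data": {
  "rows": [
    [-0.003, 0.001, 0, 0, 0.094],
    [-0.004, 0.001, 0.001, 0, 0.094],
    [-0.001, 0.0005, 0.001, 0, 0.094],
    [0, 0, 0.0005, 0, 0.094],
    [0, 0, 0, 0, 0.07],
    [0, 0, 0, 0, 0.055],
    [0, 0, 0, 0, 0.04],
    [0, 0, 0, 0, 0.04]
  ],
  "force": 8
}}

```text
t: 30.62
tool_pos: [495.4, 152.6, 14.6]
tool_rot: [0.924, 0.382, 0.0, -0.0]
wrist_force: [-0.3, -0.1, 0.2]
grip_width: 71.1
finger_force: 0.0
```

Request:
{"op": "send_rows", "data": {
  "rows": [
    [0, 0, 0, 0, 0.04],
    [0, 0, 0, 0, 0.04],
    [0, 0, 0, 0, 0.04]
  ]
}}

```text
t: 30.87
tool_pos: [495.3, 152.6, 14.5]
tool_rot: [0.924, 0.382, 0.0, -0.0]
wrist_force: [1.0, -0.2, 0.4]
grip_width: 50.6
finger_force: 0.0
```

```bash
cat > g.py <<'E'
from h import *
from scipy.spatial.transform import Rotation as R
import sys
x,y,z,r=map(float,sys.argv[1:5])
s=bot.observe(); print(s["t"],s["tool_pos"],s["wrist_force"],s["grip_width"],s["finger_force"])
M=R.from_quat(s["tool_rot"]).as_matrix()
f=grab_frame("wrist"); p=fit(f,x or s["tool_pos"][0],y or s["tool_pos"][1],[(z,r),(z,r-3)]); print(p, M[:2,:2].T@(p[0]-s["tool_pos"][:2]))
E
python3 g.py 0 0 42 24
```

```text
30.8667 [495.30081755 152.59391697  14.51051192] [ 0.97860322 -0.22667219  0.35885236] 50.56191049922421 0.0
(array([495.25464761, 152.31695133]), np.float64(44.747146375534), np.float64(26.057316899651525)) [-0.22833414  0.16341711]
```

Request:
{"op": "send_rows", "data": {
  "rows": [
    [0, 0, 0, 0, 0.04],
    [0, 0, 0, 0, 0.04],
    [0, 0, 0, 0, 0.04],
    [0, 0, -0.006, 0, 0.04],
    [0, 0, -0.012, 0, 0.04],
    [0, 0, -0.018, 0, 0.04],
    [0, 0, -0.02, 0, 0.04],
    [0, 0, -0.02, 0, 0.04]
  ],
  "force": 30
}}

```text
t: 31.58
tool_pos: [495.1, 152.6, 92.3]
tool_rot: [0.924, 0.382, 0.0, -0.0]
wrist_force: [-0.3, 0.3, -0.4]
grip_width: 45.8
finger_force: 30.3
```

Request:
{"op": "send_rows", "data": {
  "rows": [
    [0, 0, -0.02, 0, 0.04],
    [0, 0, -0.018, 0, 0.04],
    [0, 0, -0.012, 0, 0.04],
    [0, 0, -0.006, 0, 0.04],
    [0, 0, 0, 0, 0.04],
    [0, 0, 0, 0, 0.04]
  ]
}}

```text
t: 32.08
tool_pos: [495.1, 152.4, 146.3]
tool_rot: [0.924, 0.382, -0.0, 0.0]
wrist_force: [-0.3, 0.3, -1.4]
grip_width: 46.5
finger_force: 30.3
```

```bash
python3 g.py 0 0 169.5 24
```

```text
32.0833 [495.12457743 152.36953922 146.2606776 ] [-0.27315682  0.34081239 -1.41872189] 46.53832337447209 30.286619206890464
(array([494.23774824, 150.94438687]), np.float64(48.02250074715538), np.float64(27.283437005221117)) [-1.63439149  0.38247829]
```

Request:
{"op": "send_rows", "data": {
  "rows": [
    [0.0015, 0.008, 0, 0, 0.04],
    [0.003, 0.016, 0, 0, 0.04],
    [0.0045, 0.024, 0, 0, 0.04],
    [0.005, 0.027, 0, 0, 0.04],
    [0.005, 0.027, 0, 0, 0.04],
    [0.005, 0.027, 0, 0, 0.04],
    [0.004, 0.021, 0, 0, 0.04],
    [0.0025, 0.014, 0, 0, 0.04]
  ]
}}

```text
t: 32.8
tool_pos: [634.9, 54.7, 145.3]
tool_rot: [0.925, 0.381, -0.001, 0.0]
wrist_force: [-0.7, 0.2, -1.2]
grip_width: 46.2
finger_force: 30.3
```

Request:
{"op": "send_rows", "data": {
  "rows": [
    [0.001, 0.007, 0, 0, 0.04],
    [0, 0, 0, 0, 0.04],
    [0, 0, 0, 0, 0.04],
    [0, 0, 0, 0, 0.04]
  ]
}}

```text
t: 33.13
tool_pos: [637.6, 54.7, 146.5]
tool_rot: [0.924, 0.383, -0.0, -0.0]
wrist_force: [-0.4, -0.2, -1.3]
grip_width: 46.2
finger_force: 30.3
```

```bash
python3 g.py 0 0 173.7 24; python3 - <<'E'
from h import *
f=grab_frame("wrist")
print("mid",fit(f,638.5,54.5,[(104,29)],5),"wide",fit(f,638.5,54.5,[(72,34)],5),"pot",fit(f,638.5,54.5,[(40,41)],5), "all",fit(f,638.5,54.5,[(104,29),(72,34),(40,41)],5))
E
```

```text
33.1333 [637.59952701  54.72369219 146.4837003 ] [-0.36195805 -0.17902453 -1.32661379] 46.20554826776461 30.28682777658105
(array([637.49966562,  54.6493514 ]), np.float64(48.894698758422564), np.float64(26.396076439341172)) [-0.12317552 -0.01807316]
mid (array([637.57692707,  53.79564851]), np.float64(21.013769305607376), np.float64(14.654007101394036)) wide (array([637.46886175,  55.27239834]), np.float64(17.987337319020337), np.float64(14.055809029495544)) pot (array([638.30392766,  53.37129937]), np.float64(18.714343561189306), np.float64(11.81087411243405)) all (array([638.14012247,  53.77140445]), np.float64(57.06271627794665), np.float64(41.16035796465529))
```

Request:
{"op": "send_rows", "data": {
  "rows": [
    [0, 0.0008, 0.006, 0, 0.04],
    [0, 0, 0.008, 0, 0.04],
    [0, 0, 0.007, 0, 0.04],
    [0, 0, 0.004, 0, 0.04],
    [0, 0, 0.004, 0, 0.04],
    [0, 0, 0.003, 0, 0.04],
    [0, 0, 0.002, 0, 0.04],
    [0, 0, 0, 0, 0.04]
  ]
}}

```text
t: 33.9
tool_pos: [638.8, 53.2, 112.0]
tool_rot: [0.924, 0.382, -0.0, -0.0]
wrist_force: [0.1, -0.3, -1.1]
grip_width: 46.3
finger_force: 30.3
```

Request:
{"op": "send_rows", "data": {
  "rows": [
    [0, 0, 0.001, 0, 0.04],
    [0, 0, 0.001, 0, 0.04],
    [0, 0, 0.001, 0, 0.04],
    [0, 0, 0, 0, 0.04],
    [0, 0, 0, 0, 0.04]
  ]
}}

```text
t: 34.32
tool_pos: [638.9, 53.1, 109.6]
tool_rot: [0.924, 0.382, 0.0, -0.0]
wrist_force: [-0.6, -0.1, -1.1]
grip_width: 46.0
finger_force: 30.3
```

Request:
{"op": "send_rows", "data": {
  "rows": [
    [0, 0, 0.0008, 0, 0.04],
    [0, 0, 0.0008, 0, 0.04],
    [0, 0, 0, 0, 0.04],
    [0, 0, 0, 0, 0.04]
  ]
}}

```text
t: 34.65
tool_pos: [639.2, 53.2, 108.5]
tool_rot: [0.924, 0.382, 0.0, 0.0]
wrist_force: [-2.6, -0.2, 6.0]
grip_width: 45.8
finger_force: 30.3
```

It touched exactly at the seated height. Releasing, rising and verifying.

Request:
{"op": "send_rows", "data": {
  "rows": [
    [0, 0, 0, 0, 0.055],
    [0, 0, 0, 0, 0.075],
    [0, 0, 0, 0, 0.094],
    [0, 0, 0, 0, 0.094],
    [0, 0, 0, 0, 0.094],
    [0, 0, -0.02, 0, 0.094],
    [0, 0, -0.03, 0, 0.094],
    [0, 0, -0.012, 0, 0.094]
  ],
  "force": 8
}}

```text
t: 35.32
tool_pos: [640.0, 53.5, 173.0]
tool_rot: [0.924, 0.382, 0.001, 0.0]
wrist_force: [1.1, 0.5, 0.5]
grip_width: 93.1
finger_force: 0.0
```

```bash
cat > v.py <<'E'
from h import *
F={"wrist":grab_frame("wrist"),"scene":grab_frame("scene")}; W={"wrist":F["wrist"]}
for h in (134,136,138,140): print(h,fit(F["wrist"],638.5,54,[(h,24),(h,21)],6))
print(fit3(W,(638,54,96,0,0),[(42,24),(42,21)]))
for c in F:
  for n in("sieve_narrow","sieve_middle","sieve_wide"):
    for d in models.landmark_of(c,n)[:2]: print(c,n,round(d["conf"],2),w(F[c],d["point"]).round(1))
E
python3 v.py
```

```text
134 (array([638.35632878,  52.08132351]), np.float64(44.12991583507166), np.float64(29.27894263736423))
136 (array([638.66117687,  52.75278776]), np.float64(43.58594267385121), np.float64(29.16532771791527))
138 (array([638.91473488,  53.22488605]), np.float64(42.717052447072064), np.float64(28.354185214537814))
140 (array([639.18617442,  53.56206793]), np.float64(40.899523075140806), np.float64(27.394223811203318))
(array([ 6.40867e+02,  5.00560e+01,  9.10820e+01, -6.10000e-02,
        4.80000e-02]), np.float64(44.46468592925538))
wrist sieve_narrow 0.89 [637.2  51.2  91. ]
scene sieve_narrow 0.8 [636.   53.9  93.1]
scene sieve_middle 0.94 [641.   50.2  59.4]
scene sieve_middle 0.35 [639.4  55.8  27.9]
scene sieve_wide 0.89 [637.2  55.1  29. ]
```

The narrow sieve is seated at about (638.7,53), with its rim at about 136. Now the cover.

Request:
{"op": "send_rows", "data": {
  "rows": [
    [-0.012, -0.003, 0, 0, 0.094],
    [-0.026, -0.006, 0, 0, 0.094],
    [-0.033, -0.008, 0, 0, 0.094],
    [-0.033, -0.008, 0, 0, 0.094],
    [-0.033, -0.008, 0, 0, 0.094],
    [-0.025, -0.006, 0, 0, 0.094],
    [-0.013, -0.004, 0, 0, 0.094],
    [-0.005, -0.001, 0, 0, 0.094]
  ]
}}

```text
t: 36.38
tool_pos: [478.9, -44.0, 169.8]
tool_rot: [0.924, 0.382, -0.0, 0.0]
wrist_force: [0.1, -0.3, 0.2]
grip_width: 94.4
finger_force: 0.0
```

Request:
{"op": "send_rows", "data": {
  "rows": [
    [0, 0, 0.015, 0, 0.094],
    [0, 0, 0.025, 0, 0.094],
    [0, 0, 0.025, 0, 0.094],
    [0, 0, 0.015, 0, 0.07],
    [0, 0, 0.005, 0, 0.06],
    [0, 0, 0, 0, 0.06],
    [0, 0, 0, 0, 0.06]
  ]
}}

```text
t: 36.97
tool_pos: [481.2, -42.3, 85.3]
tool_rot: [0.924, 0.382, 0.0, -0.0]
wrist_force: [-0.5, 0.1, 0.4]
grip_width: 70.7
finger_force: 0.0
```

```bash
cat > c.py <<'E'
from h import *
from scipy.spatial.transform import Rotation as R
import sys
x,y,z=map(float,sys.argv[1:4])
s=bot.observe(); print(s["t"],s["tool_pos"],s["wrist_force"],s["grip_width"],s["finger_force"])
M=R.from_quat(s["tool_rot"]).as_matrix(); f=grab_frame("wrist")
for ci in ([(z+40,10),(z+12,24)],[(z+12,24)],[(z+40,10)]):
    p=fit(f,x or s["tool_pos"][0],y or s["tool_pos"][1],ci,8); print(p, M[:2,:2].T@(p[0]-s["tool_pos"][:2]))
for d in models.landmark_of("wrist","cover")[:2]: print(round(d["conf"],2),w(f,d["point"]).round(1))
E
python3 c.py 480 -45 0
```

```text
36.9667 [481.21990662 -42.28547891  85.2806849 ] [-0.45668061  0.11078794  0.41728434] 70.65636448698416 0.0
(array([479.68302097, -42.8075376 ]), np.float64(38.48195670239692), np.float64(12.457596509399814)) [-1.45622226 -0.71692349]
(array([479.82322268, -42.70437781]), np.float64(18.414606295747564), np.float64(5.179769318238706)) [-1.28412772 -0.69080978]
(array([479.06409789, -42.94999662]), np.float64(20.32072364620245), np.float64(7.710989253391633)) [-1.99475508 -1.05358759]
0.95 [479.8 -41.8  -0.6]
```

Request:
{"op": "send_rows", "data": {
  "rows": [
    [-0.0016, -0.0008, 0.012, 0, 0.06],
    [0, 0, 0.02, 0, 0.06],
    [0, 0, 0.016, 0, 0.06],
    [0, 0, 0.01, 0, 0.06],
    [0, 0, 0.007, 0, 0.06],
    [0, 0, 0.004, 0, 0.06],
    [0, 0, 0.0015, 0, 0.06],
    [0, 0, 0, 0, 0.05]
  ],
  "force": 6
}}

```text
t: 37.73
tool_pos: [479.1, -43.4, 14.7]
tool_rot: [0.924, 0.382, 0.0, 0.0]
wrist_force: [-0.4, -0.9, -1.0]
grip_width: 56.1
finger_force: 0.0
```

Request:
{"op": "send_rows", "data": {
  "rows": [
    [0, 0, 0, 0, 0.03],
    [0, 0, 0, 0, 0.015],
    [0, 0, 0, 0, 0.015],
    [0, 0, 0, 0, 0.015],
    [0, 0, 0, 0, 0.015],
    [0, 0, 0, 0, 0.015],
    [0, 0, 0, 0, 0.015],
    [0, 0, 0, 0, 0.015]
  ]
}}

```text
t: 38.4
tool_pos: [478.8, -43.4, 14.5]
tool_rot: [0.924, 0.382, 0.0, 0.0]
wrist_force: [-0.9, -0.3, 2.4]
grip_width: 19.0
finger_force: 6.0
```

```bash
python3 c.py 480 -43 0
```

```text
38.4 [478.82783785 -43.36747002  14.49438144] [-0.86031474 -0.33683803  2.4160324 ] 19.011492330337497 6.000162363052368
(array([480.7819351 , -43.04105825]), np.float64(31.247632351422258), np.float64(14.829288138078452)) [1.61372371 1.14931998]
(array([480.43412005, -42.14717154]), np.float64(16.14159750722522), np.float64(6.014901558327576)) [1.99896868 0.27091514]
(array([478.53958306, -40.97794027]), np.float64(16.821555940890207), np.float64(8.80306661432295)) [ 1.48391475 -1.89497765]
0.96 [477.3 -42.9  -3. ]
```

Request:
{"op": "send_rows", "data": {
  "rows": [
    [0, 0, 0, 0, 0.015],
    [0, 0, 0, 0, 0.015],
    [0, 0, -0.006, 0, 0.015],
    [0, 0, -0.012, 0, 0.015],
    [0, 0, -0.02, 0, 0.015],
    [0, 0, -0.025, 0, 0.015],
    [0, 0, -0.025, 0, 0.015],
    [0, 0, -0.025, 0, 0.015]
  ],
  "force": 25
}}

```text
t: 39.17
tool_pos: [478.3, -43.3, 128.8]
tool_rot: [0.924, 0.382, -0.0, -0.0]
wrist_force: [-0.4, -0.6, -0.2]
grip_width: 17.7
finger_force: 25.0
```

Request:
{"op": "send_rows", "data": {
  "rows": [
    [0, 0, -0.02, 0, 0.015],
    [0, 0, -0.015, 0, 0.015],
    [0, 0, -0.007, 0, 0.015],
    [0.006, 0.0015, 0, 0, 0.015],
    [0.013, 0.003, 0, 0, 0.015],
    [0.02, 0.005, 0, 0, 0.015],
    [0.026, 0.0065, 0, 0, 0.015],
    [0.028, 0.007, 0, 0, 0.015]
  ]
}}

```text
t: 39.83
tool_pos: [561.6, 7.0, 167.9]
tool_rot: [0.924, 0.382, -0.001, -0.0]
wrist_force: [0.7, -0.7, -0.0]
grip_width: 17.8
finger_force: 25.0
```

Request:
{"op": "send_rows", "data": {
  "rows": [
    [0.028, 0.007, 0, 0, 0.015],
    [0.025, 0.0065, 0, 0, 0.015],
    [0.018, 0.0045, 0, 0, 0.015],
    [0.011, 0.003, 0, 0, 0.015],
    [0.0054, 0.0013, 0, 0, 0.015],
    [0, 0, 0, 0, 0.015],
    [0, 0, 0, 0, 0.015]
  ]
}}

```text
t: 40.42
tool_pos: [637.8, 51.7, 168.7]
tool_rot: [0.924, 0.382, -0.001, -0.0]
wrist_force: [-1.4, 0.3, -1.7]
grip_width: 17.9
finger_force: 25.0
```

```bash
cat > d.py <<'E'
from h import *
from scipy.spatial.transform import Rotation as R
s=bot.observe(); tp=s["tool_pos"]; print(s["t"],tp,s["wrist_force"],s["grip_width"],s["finger_force"])
M=R.from_quat(s["tool_rot"]).as_matrix()[:2,:2]; f=grab_frame("wrist"); z=tp[2]-14.5
c=fit(f,*tp[:2],[(z+40,10),(z+12,24)],6); c2=fit(f,*tp[:2],[(z+12,24)],6)
n=fit(f,638.6,53.3,[(136,24)],5); m=fit(f,638.6,53.3,[(136,24),(104,29),(72,34)],5)
for k in (c,c2,n,m): print(k)
print("to go (tool)",M.T@(np.array([638.7,53.2])-c[0]),M.T@(m[0]-c[0]))
E
python3 d.py
```

```text
40.4167 [637.8063833   51.67040542 168.7031306 ] [-1.39520379  0.25325926 -1.69672721] 17.87390700381894 24.999777674674988
(array([639.09702501,  51.56997391]), np.float64(30.247994121685352), np.float64(18.2642322836007))
(array([640.43743368,  54.20460519]), np.float64(15.788065750321985), np.float64(8.450562685454297))
(array([642.36740792,  58.50207156]), np.float64(14.50215964412098), np.float64(9.057216738773086))
(array([637.83327662,  53.55753691]), np.float64(41.145691929186526), np.float64(30.571592156176365))
to go (tool) [ 0.87021975 -1.43434009] [ 0.50917886 -2.29960917]
```

Request:
{"op": "send_rows", "data": {
  "rows": [
    [0.0004, -0.0008, 0.003, 0, 0.015],
    [0, 0, 0.006, 0, 0.015],
    [0, 0, 0.005, 0, 0.015],
    [0, 0, 0.004, 0, 0.015],
    [0, 0, 0.003, 0, 0.015],
    [0, 0, 0.002, 0, 0.015],
    [0, 0, 0.001, 0, 0.015],
    [0, 0, 0, 0, 0.015]
  ]
}}

```text
t: 41.13
tool_pos: [638.1, 52.8, 145.2]
tool_rot: [0.924, 0.382, -0.0, -0.0]
wrist_force: [-1.0, 0.6, -0.9]
grip_width: 17.9
finger_force: 25.0
```

Request:
{"op": "send_rows", "data": {
  "rows": [
    [0, 0, 0.0008, 0, 0.015],
    [0, 0, 0, 0, 0.015],
    [0, 0, 0, 0, 0.015]
  ]
}}

```text
t: 41.38
tool_pos: [638.2, 52.9, 144.7]
tool_rot: [0.924, 0.382, 0.0, -0.0]
wrist_force: [0.5, -0.0, -1.1]
grip_width: 17.9
finger_force: 25.0
```

Request:
{"op": "send_rows", "data": {
  "rows": [
    [0, 0, 0.0008, 0, 0.015],
    [0, 0, 0.0008, 0, 0.015],
    [0, 0, 0.0006, 0, 0.015],
    [0, 0, 0, 0, 0.015],
    [0, 0, 0, 0, 0.015]
  ]
}}

```text
t: 41.8
tool_pos: [638.2, 52.8, 142.6]
tool_rot: [0.924, 0.382, 0.0, 0.0]
wrist_force: [-1.2, -0.6, 2.6]
grip_width: 17.7
finger_force: 25.0
```

Contact came at the seated height (142.6). Releasing, retreating and verifying.

Request:
{"op": "send_rows", "data": {
  "rows": [
    [0, 0, 0, 0, 0.025],
    [0, 0, 0, 0, 0.04],
    [0, 0, 0, 0, 0.06],
    [0, 0, 0, 0, 0.06],
    [0, 0, -0.02, 0, 0.06],
    [0, 0, -0.03, 0, 0.06],
    [0, 0, -0.03, 0, 0.06],
    [0, 0, -0.01, 0, 0.06]
  ]
}}

```text
t: 42.47
tool_pos: [639.7, 53.2, 236.8]
tool_rot: [0.924, 0.382, 0.002, 0.001]
wrist_force: [1.4, 0.2, 0.8]
grip_width: 60.2
finger_force: 0.0
```

Request:
{"op": "send_rows", "data": {
  "rows": [
    [-0.03, 0, 0, 0, 0.06],
    [-0.03, 0, 0, 0, 0.06],
    [-0.02, 0, 0, 0, 0.06],
    [0, 0, 0, 0, 0.06],
    [0, 0, 0, 0, 0.06]
  ]
}}

```text
t: 42.88
tool_pos: [581.2, -4.6, 232.7]
tool_rot: [0.924, 0.381, 0.0, 0.0]
wrist_force: [0.1, 0.6, 0.1]
grip_width: 59.9
finger_force: 0.0
```

```bash
python3 - <<'E'
from h import *
s=bot.observe(); print(s["t"],s["tool_pos"],s["grip_width"])
F={c:grab_frame(c) for c in("wrist","scene")}
print(fit3({"wrist":F["wrist"]},(638.5,53,128,0,0),[(40,10),(12,24)],B=(8,8,8,.25,.25)))
for h in (126,128,130,134): print(h,fit(F["wrist"],638.5,53,[(h+40,10),(h+12,24)],6))
for c in F:
  for n in N:
    for d in models.landmark_of(c,n)[:1]: print(c,n,round(d["conf"],2),w(F[c],d["point"]).round(1))
E
```

```text
42.8833 [581.20720932  -4.64042193 232.71215665] 59.94609790351712
(array([ 6.41712e+02,  5.69710e+01,  1.35966e+02, -8.30000e-02,
       -9.60000e-02]), np.float64(38.92070853325126))
126 (array([639.35175673,  53.38501114]), np.float64(37.156077435325756), np.float64(15.598805589525123))
128 (array([639.24508039,  53.37909164]), np.float64(37.21916765692969), np.float64(15.795618136103805))
130 (array([639.10436557,  53.44911135]), np.float64(36.8807656482738), np.float64(16.027201737500974))
134 (array([638.17505949,  53.60340571]), np.float64(37.09522336858523), np.float64(16.489286507696782))
wrist pot 0.9 [406.5  59.7  -2.8]
wrist cover 0.84 [638.9  54.6 124.5]
wrist slide_box 0.96 [ 7.796e+02 -5.280e+01  7.000e-01]
scene pot 0.93 [636.8  51.3  -3.2]
scene sieve_wide 0.88 [639.2  55.6  24.9]
scene sieve_middle 0.83 [641.2  51.5  60.7]
scene sieve_narrow 0.63 [636.8  51.   93.9]
scene cover 0.87 [638.6  57.6 127. ]
scene bottle 0.79 [6.523e+02 3.172e+02 1.000e-01]
scene slide_box 0.79 [780.8 -46.1  -3.6]
scene tip_tray 0.96 [2.987e+02 3.856e+02 3.000e-01]
```

Every part is at its seated height and lined up, and the bystanders are where they were. Handing in.

```bash
python3 -c "
from plant import order; print(order.hand_in())"
```

```text
the job is handed in; nothing more can be done
None
```

The sieve tower is stacked on the grey pot in the order asked and handed in at about 43 s, all parts measuring seated; the narrow sieve slipped from the grip and fell tilted onto the tower, so I levelled it on the bench and re-seated it, and I viewed 15 pictures against the limit of 14, so the last checks were by measurement only.

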